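# Close the equipment case: hook the cover's tongue in, lower it flat, latch it

### The arm

A 7-joint arm with a two-finger parallel gripper is mounted at the origin on a cart in front of the work surface, level with it; the furniture and walls round the work are solid. World frame = base frame: x ahead of the robot, y to its left, z up, the work surface at z = 0. Lengths are in mm, angles in rad, forces in N, time in s.
With the tool pointing down it reaches from about 425 to 1025 mm from the base axis. Payload 9.4 kg.
Tool frame: the origin (TCP) lies at the very end of the fingers, on their centre line; the grasp point (between the pads) lies 19 mm behind it; z points along the fingers, y is the line along which they close (so a half turn about z gives the same grasp; the last joint's range is limited). The gripper opens to 93 mm and grips with 3 to 60 N. Pads are 15 mm wide; open, the fingers measure 128 mm over their backs; the gripper's body (75 mm by 188 mm) begins 65 mm behind the grasp point.
Start: joints at [-1.204, 0.599, -0.003, 1.599, 0.002, 0.943, -0.08], TCP at [311.302, 654.764, 195.618] pointing down, gripper open.
Joint ranges: [-2.57, 2.57], [-0.35, 1.97], [-1.29, 1.29], [0.11, 2.56], [-1.05, 4.19], [0.11, 1.86], [-2.63, 2.63]. Speed limits (rad/s): [2.22, 2.22, 3.01, 3.01, 3.14, 3.14, 3.14].

### API

Orientations are given as a unit quaternion [x, y, z, w].
In Python, from station import r gives the robot as it stands. The module is installed in compiled form; this text tells all that it offers.
- The arm moves only by the tool arm_command, never from a script. Its argument "deltas" is text: rows parted by semicolons, each of 7 numbers parted by spaces: the shift along the tool's x, y, z scaled (see below), then the turn, a rotation vector about the tool's x, y, z scaled (see below), then the closure, from 0 (fully open) to 1 (shut). A call has 1 to 5 rows; each row is the pose to reach, as a shift and turn from the pose commanded when the call began, along the tool's axes at that moment; what a row does not reach only later rows make up. The controller multiplies each number of a shift by 10 cm and each number of a turn by pi/2 rad. A row lasts 1/8 s, in which the tool goes at most 62.5 mm and 10.7 degrees, less where a joint would pass 70% of its speed; a pose out of reach is approached as far as the arm can. A call with a number of a shift or a turn outside -1 to 1 is refused whole. A call with a gripper value outside its range is refused whole. The fingers move at their own pace and stop on an object; "force" is the grip in N (left out, the last holds). Time passes only in rows, so rows that repeat a pose let the fingers close. It gives the time, the measured TCP pose, the force, the opening and the grip force at its end, in the units of the state.
- r.get_obs(): the state, without advancing time (a new reading comes with each control period).
- r.camera(name): name is "scene" or "top"; returns the picture (384x512x3 uint8, red, green, blue); there is no depth.
- r.camera_params(name): a dict with "fx", "fy", "cx", "cy" (pixels), "rvec" (rotation vector, rad) and "tvec" (3), from world to camera coordinates, as OpenCV has them. Camera axes: x right, y down, z forward; pixel columns grow to the right and rows downward; lengths in mm; the calibration is good to about 2 mm. A picture is of the moment at which its call begins. camera_params takes no time and is no camera call.
- r.finish_job(): hands the job in; it is judged then, once.
Trained networks look in the newest picture that a camera, given by its name, has taken for a name from the list of things; names that differ only in an ending like _2 or _b are one class to them, and where a whole thing is asked for, a point or a joint stands for the part that bears it (a point fixed in the world has none). Each returns a list of dicts, best first, with "conf" (0 to 1); they miss things now and then, are a little off and sometimes report something else, mostly with a low value. They report only what shows in the picture. A call takes as long as a camera call. They do not tell look-alikes from the thing itself.
- r.spot_in(target, camera): "centre" ([x, y, z] in mm, in world coordinates, good to about 4 mm: the middle of the surface that is visible of it).
- r.regions_of(target, camera): "mask" (384x512 bool, what is visible of it).
The state is a dict: "time_s": time; "joint_positions": joint angles; "joint_vel": joint speeds; "effort": joint torques, N m; "tool_pos": TCP position; "tcp_rot": TCP orientation; "wrist_force": force on the tool from outside, world axes, zero at the start; "ft_torque": the same for the moment, N m; "gripper_width": finger opening in mm; "finger_force": force on a finger pad.
Only numpy, scipy, OpenCV 4.12 (cv2) and the standard library are available. Lean on these libraries where they do the work, as an engineer would, in place of code of your own. Each camera call takes 0.05 s, during which the arm holds its last target. There are 200 camera calls.

### The job

Take the metal cover by its handle off the sloping rest, carry it to the open case, and, keeping it sloping, feed its tongue in under the lip of the case's groove; then lower the cover gently until it lies flat on the case with the tongue still under the lip. Finally slide the case's latch fully home over the cover's free edge, let go of everything, and leave the other things on the bench where they are.

Things in the scene. Friction and masses are not known exactly. Their poses are not given: they have to be found in the camera images.
- cover: Loose flat aluminium cover, about 0.28 kg, 130 mm long (its x), 140 wide (its y), with a black D handle on top. Origin: centre of its flat underside; z out of the handle side. Plate 6 mm thick from x -47 to +65 mm; tongue at the -x end. Starts on a sloping rest: 30 degrees, tongue end downhill, to the robot's left.
- cover_tongue (a point): Middle of the tongue's end face, (-65, 0, 2) mm in the cover's frame. The tongue is a narrower, thinner strip along the cover's -x end: 18 mm long (x -65 to -47), 120 mm wide, 4 mm thick, its underside level with the cover's underside.
- cover_handle (a point): Centre of the handle's bar, (5, 0, 29) mm in the cover's frame. The bar runs along the cover's y: 90 mm long, 14 mm thick (x), from 20 to 38 mm above the underside, a leg at each end. Grip it across the 14 mm with the fingers square to the cover.
- rest: Fixed rest on the board rack: dark steel deck 110 mm wide that rises at 30 degrees along the rest's x, towards the robot's right, on a black 150 x 150 mm base. Origin: centre of the base's underside, 31 mm above the bench. The cover lies on the deck, its tongue's end against a toe stop 8 mm high.
- case: Open grey case, 187 x 144 mm, fixed and upright on the bench; x points from its groove (robot's left) to its latch (right). Origin on the bench under the middle of the cover's place: a seated cover's origin is at (0, 0, 50) mm here, axes alike, with 2 mm play either way in x and 3 in y. It lies on the wall tops, 50 mm high.
- groove (a point): Back stop of the groove, (-67, 0, 52) mm in the case's frame. Ledge 50 mm high; over it a sloping lip reaches to x -57; its underside is 7 mm over the ledge at the stop and 14 at the mouth, so the tongue enters at 10 to 35 degrees of slope. Lip top 69 mm over the bench. 126 mm wide between cheeks.
- latch_post (a point): Far edge of the cover's place, (67, 0, 50) mm in the case's frame. Here two posts (y 50 to 70 mm on each side, 72 mm high over the bench) stop the cover's +x edge. Lip and posts stand closer together than the cover is long, so it cannot be set in flat.
- latch (a joint): Slide of the latch behind the posts: 0 open, 0.022 m fully home; it moves along the case's -x, over the cover's edge. Friction about 1.5 N, no spring. Its steel plate is 32 mm wide and passes 2 mm over a seated cover; a cover that is not down blocks it.
- latch_fin (a point): Middle of the top edge of the latch's upright black fin, 88 mm above the bench. The fin is 24 mm wide (case y), 10 mm thick (case x) and stands 25 mm above the latch plate. Pinch it across its width and draw it along the case's -x, or push it from behind.
- tape_ring: Bystander: loose amber tape roll lying flat, 92 mm across, 12 mm high. Origin: centre of its underside.
- pump: Bystander: loose blue and white desoldering pump lying on the bench, 176 mm long (its y). Origin: centre of its underside.
- pen: Bystander: loose white and green flux pen lying at the bench's front edge, 127 mm long (its y), 11 mm thick. Origin: centre of its underside.
Things that resemble listed ones, but are neither listed nor needed, are in the scene too. Several things have the shape of the cover; the one meant has the colours described above.

How it is judged:
By the outcome, as a careful person would: the job done as asked, in the order asked, and still so for the second after the job is handed in, with the robot touching nothing.
It also fails if it takes over 51 s, if anything falls off the work surface, if the arm or the gripper's body presses on something with over 40 N, if the wrist force passes 120 N, or if a joint passes its speed limit or range.

## Working session

There is one attempt and no reset: what is moved stays moved. The work goes in short steps, Python scripts to look and compute and a tool call to move; the robot and the scene stay as the last step left them, time stands still between calls to the robot, and variables do not carry over. Pictures are saved under pics/ and viewed, at most 10 in all, crops included, and the job is handed in when it is done.

Besides the shell and the picture viewer there is one more tool, called after "Call:" by a JSON object that holds its "method" and its "body", one argument or row to a line. arm_command: Moves the arm, as the interface text tells. Shifts and turns lie within -1 to 1; 1 stands for 10 cm of shift or pi/2 rad of turn. Its arguments: {"type":"object","properties":{"deltas":{"type":"string"},"force":{"type":"number"}},"required":["deltas"]}

```bash
mkdir -p pics; ls; python3 - <<'E'
from station import r
import cv2,numpy as np
o=r.get_obs();print(o['time_s'],o['tool_pos'],o['tcp_rot'],o['gripper_width'])
a=[]
for c in("scene","top"):
    im=r.camera(c);a.append(im);cv2.imwrite(f'pics/{c}0.png',im[:,:,::-1])
    p=r.camera_params(c);R=cv2.Rodrigues(np.array(p['rvec']))[0];print(c,p['fx'],-R.T@np.array(p['tvec']).ravel())
    for t in("cover","cover_handle","cover_tongue","rest","case","groove","latch_post","latch_fin","tape_ring","pump","pen"):
        print(t,[(np.round(d['centre']).tolist(),round(d['conf'],2)) for d in r.spot_in(t,c)])
E
```

```text
pics
0.0 [311.10090511 654.27047034 194.76583079] [ 2.20063792e-01  9.75485170e-01 -7.75845779e-04 -9.47978090e-05] 93.34380118649167
scene 358.59820940094914 [ -55.61213895 -769.20610001  770.31790794]
cover [([451.0, 423.0, 42.0], 0.89), ([471.0, 104.0, 114.0], 0.56)]
cover_handle [([449.0, 422.0, 36.0], 0.89), ([467.0, 100.0, 113.0], 0.79)]
cover_tongue [([449.0, 427.0, 38.0], 0.79), ([467.0, 100.0, 113.0], 0.66)]
rest [([469.0, 63.0, 39.0], 0.78)]
case [([543.0, -174.0, 37.0], 0.77)]
groove [([544.0, -173.0, 36.0], 0.96)]
latch_post [([544.0, -170.0, 43.0], 0.7), ([608.0, -467.0, 15.0], 0.34), ([540.0, -243.0, 66.0], 0.16)]
latch_fin [([536.0, -246.0, 65.0], 0.7)]
tape_ring [([418.0, -475.0, 13.0], 0.91), ([537.0, -251.0, 69.0], 0.31)]
pump [([608.0, -468.0, 16.0], 0.95)]
pen [([470.0, 100.0, 114.0], 0.27)]
top 468.3553339090429 [ 401.45942945  -13.912672   1818.57408034]
cover [([454.0, 426.0, 38.0], 0.65), ([474.0, 105.0, 103.0], 0.63)]
cover_handle [([476.0, 99.0, 98.0], 0.8), ([450.0, 431.0, 39.0], 0.75)]
cover_tongue [([477.0, 98.0, 103.0], 0.77), ([449.0, 437.0, 39.0], 0.56)]
rest [([484.0, 45.0, 40.0], 0.9)]
case [([554.0, -174.0, 35.0], 0.91)]
groove [([553.0, -175.0, 34.0], 0.71)]
latch_post [([556.0, -168.0, 32.0], 0.91)]
latch_fin [([544.0, -230.0, 63.0], 0.65)]
tape_ring [([426.0, -468.0, 10.0], 0.71)]
pump [([550.0, -174.0, 37.0], 0.58), ([624.0, -462.0, 16.0], 0.53)]
pen [([380.0, -176.0, 10.0], 0.55), ([553.0, -173.0, 34.0], 0.31)]
```

View pics/scene0.png

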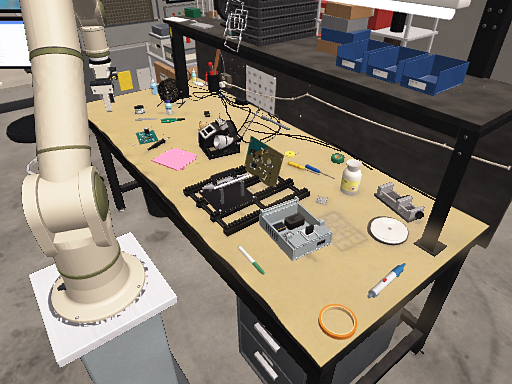

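View pics/top0.png

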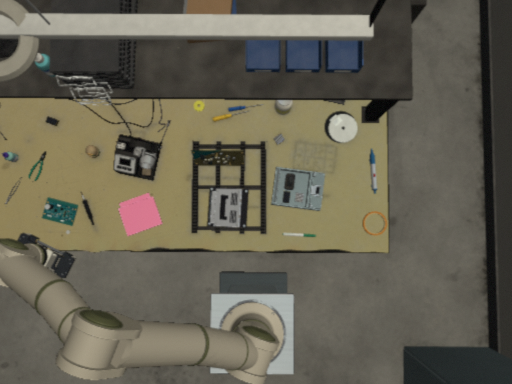

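The scene shows two things shaped like the cover: a pink one at top (140,215) and a grey one with a black handle on the rack at top (228,208). The description (aluminium, on the rest) fits the second. I'll confirm with a crop.

```bash
python3 - <<'E'
import cv2,numpy as np
s=cv2.imread('pics/scene0.png');t=cv2.imread('pics/top0.png')
f=lambda im,x,y,w,h,k:cv2.resize(im[y:y+h,x:x+w],None,fx=k,fy=k,interpolation=cv2.INTER_CUBIC)
a=f(s,170,140,180,135,0.5*8.88) [:300*2,:800]
A=np.vstack([np.hstack([f(t,185,135,80,60*5//3//1,5)[:300,:400],f(t,255,155,80,60,5)]),np.hstack([f(s,175,145,100,75,4),f(s,240,195,100,75,4)])])
A[:300,:400]=f(t,190,180,80,60,5)
print(A.shape);cv2.imwrite('pics/m1.png',A)
E
```

```text
(600, 800, 3)
```

View pics/m1.png

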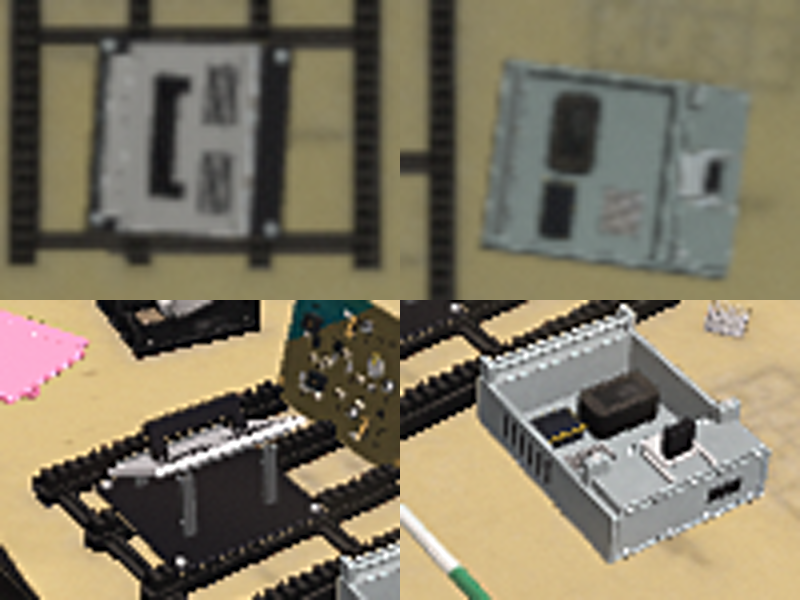

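The crop confirms it: the grey plate with a black handle on the rest (top handle bar centre about (222,206)) is the cover; the pink one has the wrong colour. The case's fin is at top (317,190), scene (310,225).

```bash
cat > h.py <<'E'
import cv2,numpy as np
from scipy.optimize import least_squares
from scipy.spatial.transform import Rotation as Ro
from station import r
P={c:r.camera_params(c) for c in("scene","top")}
def proj(c,X):
    p=P[c];K=np.array([[p['fx'],0,p['cx']],[0,p['fy'],p['cy']],[0,0,1.]])
    return cv2.projectPoints(np.asarray(X,float).reshape(-1,1,3),np.array(p['rvec']),np.array(p['tvec'],float),K,None)[0].reshape(-1,2)
def cov(q,X): # q=x,y,z,yaw,tilt(deg): -x end down by tilt
    R=Ro.from_euler('ZY',[q[3],-q[4]],degrees=True)
    return R.apply(np.asarray(X,float))+np.array(q[:3])
E
cat > fit.py <<'E'
from h import *
T1=lambda u,v:(190+(u+.5)/5-.5,180+(v+.5)/5-.5)
T2=lambda u,v:(255+(u-399.5)/5-.5,155+(v+.5)/5-.5)
S1=lambda u,v:(175+(u+.5)/4-.5,145+(v-299.5)/4-.5)
S2=lambda u,v:(240+(u-399.5)/4-.5,195+(v-299.5)/4-.5)
cp=[('top',(65,70,6),T1(264,44)),('top',(65,-70,6),T1(250,236)),('top',(5,45,38),T1(168,74)),('top',(5,-45,38),T1(160,196)),
('scene',(65,-70,3),S1(305,418)),('scene',(-47,-70,3),S1(155,472)),('scene',(5,-45,38),S1(147,425)),('scene',(5,45,38),S1(240,385))]
f=lambda q:np.concatenate([proj(c,cov([*q,30],[X]))[0]-px for c,X,px in cp])
s=least_squares(f,[470,95,90,-94],loss='soft_l1');print('cover',s.x.round(1));print(f(s.x).reshape(-1,2).round(1).tolist())
L=-77;
kp=[('top',('L',72,69),T2(507,62)),('top',('L',-72,69),T2(483,247)),('scene',('R',-72,0),S2(612,560)),('scene',(67,70,72),S2(730,405)),('scene',(67,-70,72),S2(590,447)),
('scene',('L',72,69),S2(630,308)),('top',('R',72,57),T2(748,92)),('top',('R',-72,57),T2(722,275))]
def g(q):
    o=[]
    for c,X,px in kp:
        X=list(X)
        if X[0]=='L':X[0]=q[3]
        if X[0]=='R':X[0]=q[3]+187
        o.append(proj(c,cov([q[0],q[1],0,q[2],0],[X]))[0]-px)
    return np.concatenate(o)
s=least_squares(g,[550,-170,-98,-77],loss='soft_l1');print('case',s.x.round(1));print(g(s.x).reshape(-1,2).round(1).tolist())
h=lambda q:np.concatenate([proj(c,[[q[0],q[1],88]])[0]-p for c,p in(('top',T2(713,177)),('scene',S2(679,420)))])
print('fin',least_squares(h,[540,-240]).x.round(1),least_squares(h,[540,-240]).fun.round(1))
E
python3 fit.py
```

```text
cover [477.4  91.2  91.9 -91.9]
[[-0.3, -0.7], [0.9, -0.3], [-0.1, -0.5], [0.4, -0.0], [-34.9, 12.9], [-10.8, -0.5], [0.5, -1.3], [0.2, 0.4]]
case [ 554.5 -153.7  -96.8  -74.6]
[[-0.3, -1.4], [-0.2, -0.4], [-0.5, 2.1], [1.2, -2.9], [-2.1, 2.4], [-0.8, -1.8], [0.5, -0.8], [1.2, 0.4]]
fin [ 544.1 -239.9] [-0.4 -0.5 -0.1  0.7]
```

```bash
sed -i "s/('scene',(65,-70,3),S1(305,418)),('scene',(-47,-70,3),S1(155,472))/('scene',(65,70,3),S1(305,418)),('scene',(65,-70,3),S1(155,472))/" fit.py
cat >> fit.py <<'E'
def box(x0,x1,y0,y1,z0,z1):
    c=[(x,y,z) for x in(x0,x1) for y in(y0,y1) for z in(z0,z1)]
    return [(a,b) for i,a in enumerate(c) for b in c[i+1:] if sum(p!=q for p,q in zip(a,b))==1]
def overlay(cq,kq,name):
    im={c:cv2.imread(f'pics/{c}0.png') for c in P};out=[]
    for c,x,y,w,hh,k in(('top',190,180,80,60,5),('top',255,155,80,60,5),('scene',175,145,100,75,4),('scene',240,195,100,75,4)):
        A=cv2.resize(im[c][y:y+hh,x:x+w],None,fx=k,fy=k,interpolation=cv2.INTER_CUBIC)
        E=[(cq,e,(0,0,255)) for e in box(-47,65,-70,70,0,6)+box(-65,-47,-60,60,0,4)+box(-2,12,-45,45,20,38)]
        q=[kq[0],kq[1],0,kq[2],0]
        E+=[(q,e,(0,0,255)) for e in box(kq[3],kq[3]+187,-72,72,0,50)+box(67,72,50,70,50,72)+box(67,72,-70,-50,50,72)]+[(q,e,(255,0,255)) for e in[((-57,-63,69),(-57,63,69)),((kq[3],-72,69),(kq[3],72,69))]]
        for Q,e,col in E:
            p=((proj(c,cov(Q,e))-(x,y)+.5)*k).astype(int);cv2.line(A,tuple(map(int,p[0])),tuple(map(int,p[1])),col,1,cv2.LINE_AA)
        out.append(A)
    cv2.imwrite(name,np.vstack([np.hstack(out[:2]),np.hstack(out[2:])]))
cq=[*least_squares(f,[470,95,90,-94],loss='soft_l1').x,30]
overlay(cq,s.x,'pics/o1.png')
E
python3 fit.py
```

```text
cover [475.6  92.7  89.1 -93.6]
[[-0.1, 0.3], [-0.1, 0.5], [-0.1, -0.1], [-0.4, 0.3], [0.9, -0.0], [1.1, -0.1], [-0.2, -0.9], [-0.1, 1.2]]
case [ 554.5 -153.7  -96.8  -74.6]
[[-0.3, -1.4], [-0.2, -0.4], [-0.5, 2.1], [1.2, -2.9], [-2.1, 2.4], [-0.8, -1.8], [0.5, -0.8], [1.2, 0.4]]
fin [ 544.1 -239.9] [-0.4 -0.5 -0.1  0.7]
```

View pics/o1.png

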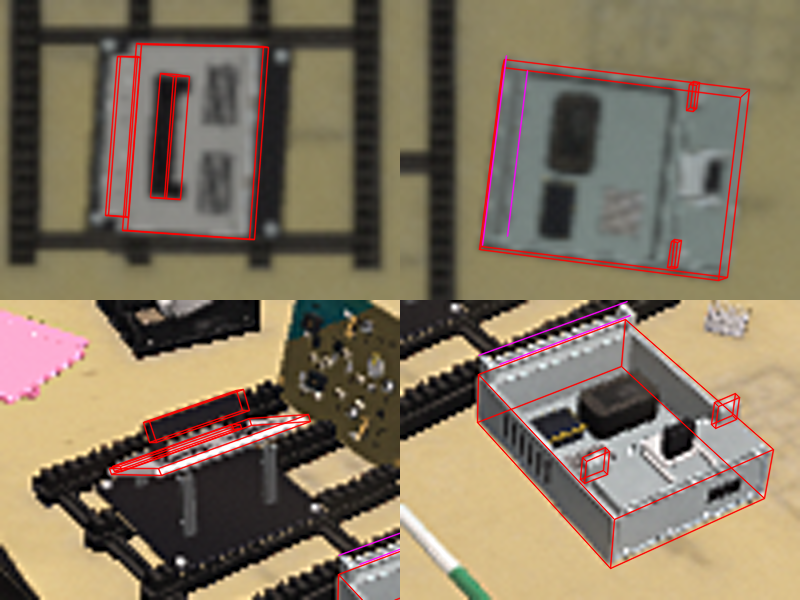

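```bash
cat >> h.py <<'E'
CQ=[475.6,92.7,89.1,-93.6,30]
def toolR(yaw,tilt): # tool square to a cover of that yaw/tilt
    c=Ro.from_euler('ZY',[yaw,-tilt],degrees=True).as_matrix()
    return Ro.from_matrix(np.c_[-c[:,1],-c[:,0],-c[:,2]])
def go(p,R,p0=None,R0=None):
    o=r.get_obs()
    if p0 is None:p0,R0=o['tool_pos'],Ro.from_quat(o['tcp_rot'])
    d=R0.inv().apply(np.array(p)-p0)/100;w=(R0.inv()*R).as_rotvec()/(np.pi/2)
    print('t',round(o['time_s'],2),'d',d.round(3).tolist(),'w',w.round(3).tolist())
def st():
    o=r.get_obs();R=Ro.from_quat(o['tcp_rot']).as_matrix();c=np.c_[-R[:,1],-R[:,0],-R[:,2]]
    e=Ro.from_matrix(c).as_euler('ZYX',degrees=True)
    print('t',round(o['time_s'],2),'p',np.round(o['tool_pos'],1),'yaw,tilt,roll',e.round(1)*[1,-1,1],'F',np.round(o['wrist_force'],1),'M',np.round(o['ft_torque'],2),'w',round(o['gripper_width'],1),'ff',np.round(o['finger_force'],1))
E
python3 - <<'E'
from h import *
st()
hov=cov(CQ,[[5,0,12+70]])[0];gr=cov(CQ,[[5,0,12]])[0];print(hov,gr)
R1=toolR(-93.6,0);o=r.get_obs()
print(Ro.as_quat(R1))
go(o['tool_pos']+[0,-80,20],R1)
go(hov,toolR(-93.6,30),o['tool_pos']+[0,-80,20],R1)
go(gr,toolR(-93.6,30),hov,toolR(-93.6,30))
E
```

```text
t 1.2 p [311.3 654.8 195.6] yaw,tilt,roll [-115.4   -0.     0. ] F [-0.2 -0.2 -0.9] M [-0.01 -0.03  0.01] w 92.9 ff 0.0
[477.90252038 129.29751336 162.61408311] [475.70485219  94.36657787 101.99230485]
[0.03141076 0.99950656 0.         0.        ]
t 1.2 d [-0.343, -0.723, -0.2] w [-0.0, 0.0, -0.243]
t 1.2 d [-1.943, -4.341, 0.53] w [0.333, 0.0, 0.0]
t 1.2 d [-0.0, 0.0, 0.7] w [0.0, 0.0, 0.0]
```

Call:
{"method": "arm_command", "body": {
  "deltas": "-0.343 -0.723 -0.2 0 0 -0.243 0; -0.343 -0.723 -0.2 0 0 -0.243 0; -0.343 -0.723 -0.2 0 0 -0.243 0"
}}

```text
time_s: 1.58
tool_pos: [312.1, 573.6, 216.6]
tcp_rot: [0.032, 0.999, 0.0, 0.0]
wrist_force: [0.6, 0.3, 0.7]
gripper_width: 92.7
finger_force: 0.0
```

Call:
{"method": "arm_command", "body": {
  "deltas": "-0.2 -0.5 0 0 0 0 0; -0.4 -1.0 0 0 0 0 0.3"
}}

```text
time_s: 1.82
tool_pos: [345.0, 472.8, 215.1]
tcp_rot: [0.032, 0.999, 0.0, -0.0]
wrist_force: [1.3, -0.9, 0.2]
gripper_width: 87.0
finger_force: 0.0
```

Call:
{"method": "arm_command", "body": {
  "deltas": "-0.25 -0.5 0 0 0 0 0.3; -0.5 -1.0 0 0 0 0 0.3"
}}

```text
time_s: 2.08
tool_pos: [389.4, 369.3, 215.5]
tcp_rot: [0.032, 0.999, 0.0, 0.0]
wrist_force: [0.6, 0.6, -0.3]
gripper_width: 68.4
finger_force: 0.0
```

Call:
{"method": "arm_command", "body": {
  "deltas": "-0.25 -0.5 0 0 0 0 0.3; -0.5 -1.0 0 0 0 0 0.3"
}}

```text
time_s: 2.33
tool_pos: [433.5, 266.3, 215.6]
tcp_rot: [0.033, 0.999, 0.0, 0.0]
wrist_force: [0.3, 0.9, -0.6]
gripper_width: 65.1
finger_force: 0.0
```

```bash
python3 - <<'E'
from h import *
st()
hov=cov(CQ,[[5,0,12+70]])[0]
go(hov,toolR(-93.6,30))
E
```

```text
t 2.33 p [433.5 266.3 215.6] yaw,tilt,roll [-93.7  -0.1   0. ] F [ 0.3  0.9 -0.6] M [ 0.01 -0.04  0.03] w 65.1 ff 0.0
t 2.33 d [-0.532, -1.339, 0.529] w [0.334, -0.0, -0.001]
```

Call:
{"method": "arm_command", "body": {
  "deltas": "-0.3 -0.45 0.1 0.11 0 0 0.3; -0.532 -0.9 0.2 0.22 0 0 0.3; -0.532 -0.9 0.2 0.334 0 0 0.3"
}}

```text
time_s: 2.7
tool_pos: [482.2, 170.3, 196.2]
tcp_rot: [0.035, 0.964, -0.262, -0.007]
wrist_force: [-0.7, 1.5, -0.3]
gripper_width: 65.3
finger_force: 0.0
```

```bash
python3 - <<'E'
from h import *
st()
go(cov(CQ,[[5,0,12+70]])[0],toolR(-93.6,30))
E
```

```text
t 2.7 p [482.2 170.3 196.2] yaw,tilt,roll [-94.3  30.4   0.3] F [-0.7  1.5 -0.3] M [ 0.55  0.02 -0.05] w 65.3 ff 0.0
t 2.7 d [0.015, -0.185, 0.498] w [-0.005, -0.0, -0.006]
```

Call:
{"method": "arm_command", "body": {
  "deltas": "0.015 -0.185 0.498 0 0 0 0.3; 0.015 -0.185 0.6 0 0 0 0.3; 0.015 -0.185 0.6 0 0 0 0.3"
}}

```text
time_s: 3.08
tool_pos: [475.8, 128.2, 152.5]
tcp_rot: [0.031, 0.965, -0.259, -0.008]
wrist_force: [-0.0, -0.3, 0.0]
gripper_width: 64.9
finger_force: 0.0
```

```bash
python3 - <<'E'
from h import *
st()
go(cov(CQ,[[5,0,12]])[0],toolR(-93.6,30))
a=r.camera('scene')[:,:,::-1];b=r.camera('top')[:,:,::-1]
f=lambda im,x,y,w,h:cv2.resize(im[y:y+h,x:x+w],(400,300),interpolation=cv2.INTER_CUBIC)
cv2.imwrite('pics/m2.png',np.hstack([f(b,190,165,100,75),f(a,165,130,100,75)]))
E
```

```text
t 3.08 p [475.8 128.2 152.5] yaw,tilt,roll [-93.7  30.1   0. ] F [-0.  -0.3  0. ] M [ 0.47 -0.01  0.02] w 64.9 ff 0.0
t 3.08 d [-0.021, -0.039, 0.606] w [-0.001, -0.0, -0.001]
```

View pics/m2.png

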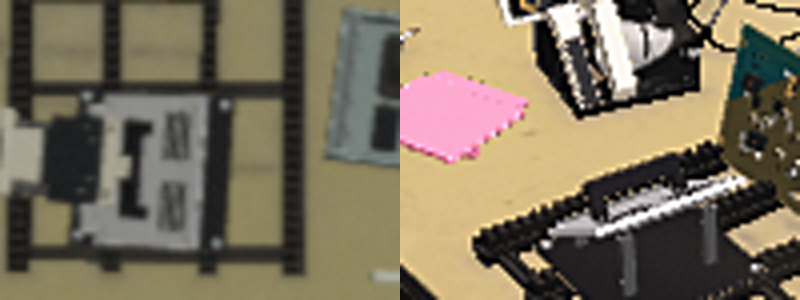

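```bash
python3 - <<'E'
from h import *
z=cv2.imread('pics/scene0.png')
a=r.camera('scene')[:,:,::-1];cv2.imwrite('pics/scene1.png',a)
d=np.abs(a.astype(int)-z).sum(2)>60;ys,xs=np.nonzero(d);print(d.sum(),xs.min(),xs.max(),ys.min(),ys.max())
print(proj('scene',[[475.8,128.2,152.5],[312,654,195],[0,0,0]]))
cv2.imwrite('pics/cmp.png',np.hstack([a[:,:400],]))
E
```

```text
19350 17 229 0 275
[[218.98853305 161.32728217]
 [113.09281163 111.39205005]
 [100.25885868 283.29095657]]
```

View pics/cmp.png

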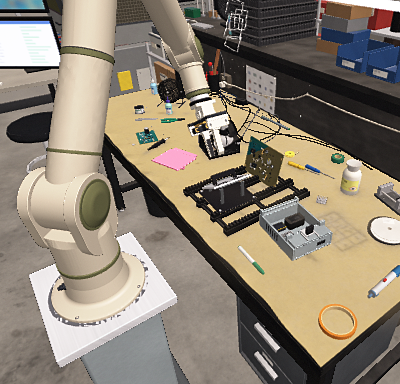

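```bash
python3 - <<'E'
from h import *
a=cv2.imread('pics/scene0.png');b=cv2.imread('pics/scene1.png')
f=lambda im:cv2.resize(im[85:185,180:260],(400,500),interpolation=cv2.INTER_CUBIC)
cv2.imwrite('pics/m3.png',np.hstack([f(a),f(b)]))
o=r.get_obs();R=Ro.from_quat(o['tcp_rot'])
for c in P:print(c,proj(c,o['tool_pos']+R.apply([[0,0,0],[0,32,0],[0,-32,0],[0,0,-84],[0,0,-150]])).round(1).tolist())
E
```

```text
scene [[219.0, 161.0], [215.3, 161.5], [222.8, 160.4], [211.5, 136.6], [205.5, 117.1]]
top [[215.6, 206.4], [208.3, 206.0], [223.0, 206.7], [201.5, 204.6], [189.4, 203.0]]
```

View pics/m3.png

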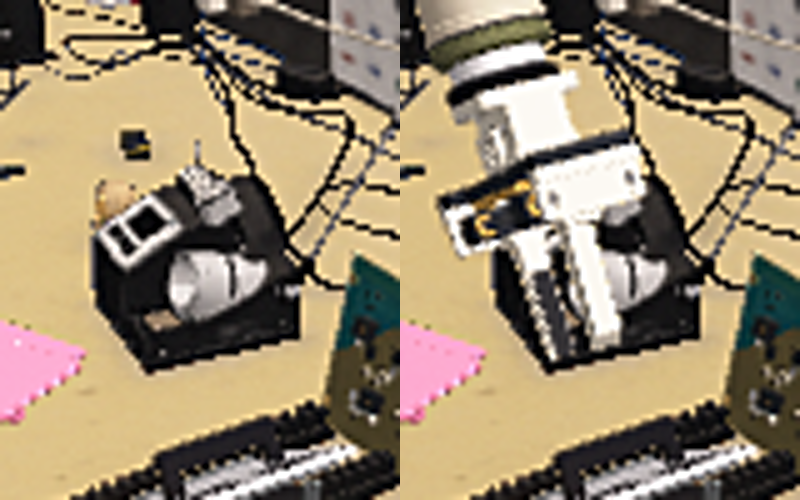

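```bash
python3 - <<'E'
from h import *
r.camera('top');r.camera('scene')
for t,z in(('tape_ring',6),('pump',8),('pen',6),('case',30)):
    m={}
    for c in P:
        L=r.regions_of(t,c)
        if L:
            ys,xs=np.nonzero(L[0]['mask']);m[c]=((xs.min()+xs.max())/2,(ys.min()+ys.max())/2,xs.min(),xs.max(),ys.min(),ys.max(),round(L[0]['conf'],2))
    print(t,m)
    if 'top' in m:
        s=least_squares(lambda q:proj('top',[[*q,z]])[0]-m['top'][:2],[500,0]).x;print(s.round(),proj('scene',[[*s,z]]).round(1))
E
```

```text
tape_ring {'scene': (np.float64(336.5), np.float64(321.0), np.int64(318), np.int64(355), np.int64(304), np.int64(338), 0.68), 'top': (np.float64(373.5), np.float64(222.5), np.int64(362), np.int64(385), np.int64(211), np.int64(234), 0.65)}
[ 425. -469.] [[337.1 319.6]]
pump {'scene': (np.float64(386.0), np.float64(280.5), np.int64(368), np.int64(404), np.int64(264), np.int64(297), 0.78), 'top': (np.float64(297.5), np.float64(234.0), np.int64(282), np.int64(313), np.int64(232), np.int64(236), 0.57)}
[ 378. -176.] [[250.2 257.4]]
pen {'scene': (np.float64(250.5), np.float64(259.5), np.int64(238), np.int64(263), np.int64(246), np.int64(273), 0.5), 'top': (np.float64(297.0), np.float64(234.0), np.int64(282), np.int64(312), np.int64(232), np.int64(236), 0.41)}
[ 378. -174.] [[249.8 257.5]]
case {'scene': (np.float64(295.0), np.float64(228.5), np.int64(259), np.int64(331), np.int64(198), np.int64(259), 0.84), 'top': (np.float64(297.5), np.float64(188.0), np.int64(271), np.int64(324), np.int64(166), np.int64(210), 0.6)}
[ 554. -174.] [[295. 227.]]
```

Call:
{"method": "arm_command", "body": {
  "deltas": "-0.02 -0.04 0.3 0 0 0 0.3; -0.02 -0.04 0.42 0 0 0 0.3; -0.02 -0.04 0.48 0 0 0 0.3; -0.02 -0.04 0.53 0 0 0 0.3; -0.02 -0.04 0.56 0 0 0 0.3",
  "force": 15
}}

```text
time_s: 4.35
tool_pos: [475.7, 96.3, 106.5]
tcp_rot: [0.03, 0.965, -0.259, -0.008]
wrist_force: [0.4, 0.3, 0.1]
gripper_width: 65.1
finger_force: 0.0
```

Call:
{"method": "arm_command", "body": {
  "deltas": "0 0 0.02 0 0 0 0.3; 0 0 0.04 0 0 0 0.3; 0 0 0.05 0 0 0 0.3"
}}

```text
time_s: 4.72
tool_pos: [475.4, 93.6, 102.2]
tcp_rot: [0.03, 0.965, -0.259, -0.008]
wrist_force: [-0.5, 1.1, 0.9]
gripper_width: 65.5
finger_force: 0.0
```

```bash
python3 - <<'E'
from h import *
st()
go(cov(CQ,[[5,0,6]])[0],toolR(-93.6,30))
E
```

```text
t 4.72 p [475.4  93.6 102.2] yaw,tilt,roll [-93.6  30.1   0. ] F [-0.5  1.1  0.9] M [ 0.54 -0.08 -0.02] w 65.5 ff 0.0
t 4.72 d [-0.002, 0.008, 0.057] w [-0.001, 0.0, 0.0]
```

Call:
{"method": "arm_command", "body": {
  "deltas": "0 0 0.02 0 0 0 0.3; 0 0 0.03 0 0 0 0.3; 0 0 0.04 0 0 0 0.3"
}}

```text
time_s: 5.1
tool_pos: [475.3, 91.5, 98.7]
tcp_rot: [0.03, 0.965, -0.259, -0.008]
wrist_force: [-0.6, -0.4, 0.5]
gripper_width: 64.9
finger_force: 0.0
```

Call:
{"method": "arm_command", "body": {
  "deltas": "0 0 0.01 0 0 0 0.3; 0 0 0.02 0 0 0 0.3"
}}

```text
time_s: 5.35
tool_pos: [475.2, 90.5, 96.9]
tcp_rot: [0.03, 0.965, -0.259, -0.008]
wrist_force: [-0.1, -0.4, 0.3]
gripper_width: 64.9
finger_force: 0.0
```

```bash
python3 - <<'E'
from h import *
st()
a=r.camera('scene')[:,:,::-1];b=r.camera('top')[:,:,::-1]
f=lambda im,x,y,w,h:cv2.resize(im[y:y+h,x:x+w],(400,300),interpolation=cv2.INTER_CUBIC)
cv2.imwrite('pics/m4.png',np.hstack([f(b,200,180,60,45),f(a,185,145,60,45)]))
E
```

```text
t 5.35 p [475.2  90.5  96.9] yaw,tilt,roll [-93.6  30.1   0. ] F [-0.1 -0.4  0.3] M [ 0.55 -0.02 -0.03] w 64.9 ff 0.0
```

View pics/m4.png

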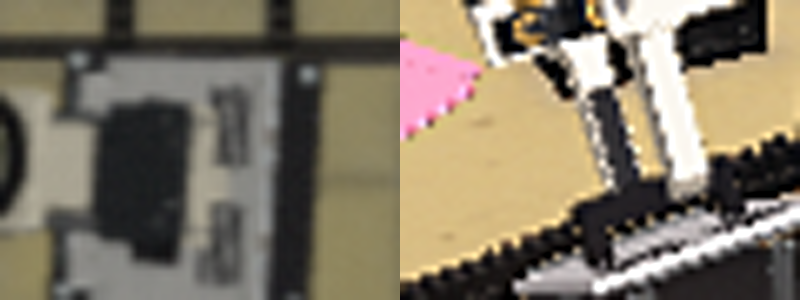

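Call:
{"method": "arm_command", "body": {
  "deltas": "0 0 0.02 0 0 0 0.3; 0 0 0.04 0 0 0 0.3"
}}

```text
time_s: 5.7
tool_pos: [475.1, 88.5, 93.4]
tcp_rot: [0.03, 0.965, -0.259, -0.008]
wrist_force: [-0.5, -0.1, 0.3]
gripper_width: 65.3
finger_force: 0.0
```

Call:
{"method": "arm_command", "body": {
  "deltas": "0 0 0.02 0 0 0 0.3; 0 0 0.03 0 0 0 0.3"
}}

```text
time_s: 5.95
tool_pos: [474.9, 86.9, 90.8]
tcp_rot: [0.03, 0.965, -0.259, -0.008]
wrist_force: [-0.4, -0.2, -0.1]
gripper_width: 65.3
finger_force: 0.0
```

```bash
python3 - <<'E'
from h import *
st();o=r.get_obs();R=Ro.from_quat(o['tcp_rot'])
print(Ro.from_euler('ZY',[-93.6,-30],degrees=True).inv().apply(o['tool_pos']-np.array(CQ[:3])).round(1))
print(proj('scene',np.array([475.2,90.5,96.9])+R.apply([[0,0,0],[0,32,0],[0,-32,0],[7,-38,0]])).round(1).tolist())
E
```

```text
t 5.95 p [474.9  86.9  90.8] yaw,tilt,roll [-93.6  30.1  -0. ] F [-0.4 -0.2 -0.1] M [ 0.54 -0.06  0.02] w 65.3 ff 0.0
[ 5.9 -0.3 -1.4]
[[225.8, 180.2], [222.1, 180.3], [229.8, 180.0], [228.7, 180.6]]
```

Call:
{"method": "arm_command", "body": {
  "deltas": "0 0 0.02 0 0 0 0.3; 0 0 0.03 0 0 0 0.3"
}}

```text
time_s: 6.2
tool_pos: [474.9, 85.4, 88.2]
tcp_rot: [0.03, 0.965, -0.259, -0.008]
wrist_force: [0.2, -0.8, -0.6]
gripper_width: 64.6
finger_force: 0.0
```

Call:
{"method": "arm_command", "body": {
  "deltas": "0 0 0.02 0 0 0 0.3; 0 0 0.03 0 0 0 0.3"
}}

```text
time_s: 6.45
tool_pos: [474.8, 84.0, 85.6]
tcp_rot: [0.03, 0.965, -0.259, -0.008]
wrist_force: [0.3, 0.1, 0.5]
gripper_width: 65.1
finger_force: 0.0
```

Call:
{"method": "arm_command", "body": {
  "deltas": "0 0 0.01 0 0 0 0.3; 0 0 0.02 0 0 0 0.3"
}}

```text
time_s: 6.7
tool_pos: [474.8, 83.0, 84.0]
tcp_rot: [0.03, 0.965, -0.259, -0.008]
wrist_force: [0.7, -0.6, -0.3]
gripper_width: 65.1
finger_force: 0.0
```

Call:
{"method": "arm_command", "body": {
  "deltas": "0 0 0.02 0 0 0 0.3; 0 0 0.03 0 0 0 0.3"
}}

```text
time_s: 6.95
tool_pos: [474.6, 81.4, 81.3]
tcp_rot: [0.03, 0.965, -0.259, -0.008]
wrist_force: [-0.5, 1.0, 0.2]
gripper_width: 64.9
finger_force: 0.0
```

Call:
{"method": "arm_command", "body": {
  "deltas": "0 0 0.02 0 0 0 0.3; 0 0 0.03 0 0 0 0.3"
}}

```text
time_s: 7.2
tool_pos: [474.5, 79.9, 78.7]
tcp_rot: [0.03, 0.965, -0.259, -0.008]
wrist_force: [-0.1, 0.0, 0.3]
gripper_width: 65.0
finger_force: 0.0
```

```bash
python3 - <<'E'
from h import *
st();o=r.get_obs();R=Ro.from_quat(o['tcp_rot'])
for c in P:print(proj(c,o['tool_pos']+R.apply([[0,0,0],[0,32,0],[0,-32,0],[0,0,-65]])).round(1).tolist())
a=r.camera('scene')[:,:,::-1];b=r.camera('top')[:,:,::-1]
for n,i in(('s2',a),('t2',b)):cv2.imwrite(f'pics/{n}.png',i)
f=lambda im,x,y,w,h,W,H:cv2.resize(im[y:y+h,x:x+w],(W,H),interpolation=cv2.INTER_CUBIC)
cv2.imwrite('pics/m5.png',np.hstack([f(b,200,180,50,60,400,480),f(a,195,148,50,60,400,480)]))
E
```

```text
t 7.2 p [474.5  79.9  78.7] yaw,tilt,roll [-93.6  30.1  -0. ] F [-0.1  0.   0.3] M [ 0.5  -0.04 -0.01] w 65.0 ff 0.0
[[227.7, 186.1], [223.8, 186.1], [231.7, 186.1], [222.0, 167.7]]
[[230.4, 207.8], [223.3, 207.5], [237.7, 208.2], [220.6, 206.6]]
```

View pics/m5.png

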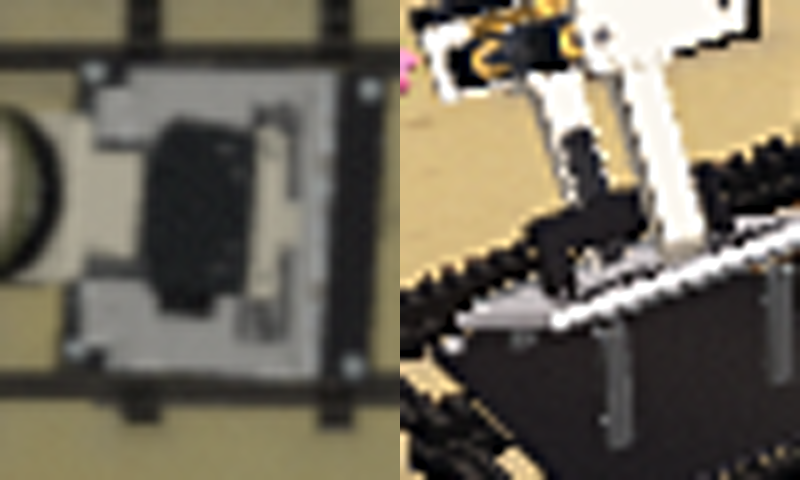

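Call:
{"method": "arm_command", "body": {
  "deltas": "0 0 0.015 0 0 0 0.3; 0 0 0.025 0 0 0 0.3"
}}

```text
time_s: 7.55
tool_pos: [474.7, 79.4, 77.5]
tcp_rot: [0.03, 0.965, -0.259, -0.008]
wrist_force: [-3.5, 8.7, 24.9]
gripper_width: 65.3
finger_force: 12.8
```

Call:
{"method": "arm_command", "body": {
  "deltas": "0 0 0.015 0 0 0 0.3; 0 0 0.025 0 0 0 0.3"
}}

```text
time_s: 7.8
tool_pos: [474.7, 79.4, 77.4]
tcp_rot: [0.03, 0.965, -0.259, -0.007]
wrist_force: [-10.6, 19.0, 56.2]
gripper_width: 65.1
finger_force: 28.7
```

Call:
{"method": "arm_command", "body": {
  "deltas": "0 0 -0.05 0 0 0 0.3; 0 0 -0.07 0 0 0 0.3; 0 0 -0.07 0 0 0 0.6; 0 0 -0.07 0 0 0 0.9; 0 0 -0.07 0 0 0 1",
  "force": 15
}}

```text
time_s: 8.43
tool_pos: [474.6, 80.8, 80.3]
tcp_rot: [0.03, 0.965, -0.259, -0.008]
wrist_force: [0.3, 0.2, 0.4]
gripper_width: 39.7
finger_force: 0.0
```

Call:
{"method": "arm_command", "body": {
  "deltas": "0 0 0 0 0 0 1; 0 0 0 0 0 0 1; 0 0 0 0 0 0 1; 0 0 0 0 0 0 1"
}}

```text
time_s: 8.93
tool_pos: [474.7, 81.2, 80.5]
tcp_rot: [0.03, 0.965, -0.259, -0.008]
wrist_force: [0.2, 1.5, -2.2]
gripper_width: 14.1
finger_force: 15.0
```

```bash
python3 - <<'E'
from h import *
st()
E
```

```text
t 8.93 p [474.7  81.2  80.5] yaw,tilt,roll [-93.5  30.    0. ] F [ 0.2  1.5 -2.2] M [ 1.01 -0.04 -0.03] w 14.1 ff 15.0
```

Call:
{"method": "arm_command", "body": {
  "deltas": "0 0 0 0 0 0 1; 0 0 0 0 0 0 1; 0 0 -0.15 0 0 0 1; 0 0 -0.4 0 0 0 1; 0 0 -0.8 0 0 0 1",
  "force": 40
}}

```text
time_s: 9.55
tool_pos: [476.4, 120.9, 150.9]
tcp_rot: [0.03, 0.965, -0.26, -0.009]
wrist_force: [0.0, 0.8, -3.1]
gripper_width: 13.6
finger_force: 40.0
```

```bash
python3 - <<'E'
from h import *
st();o=r.get_obs();R=Ro.from_quat(o['tcp_rot']);print(o['tool_pos'],R.apply([0,0,-1]))
print('A',(o['tool_pos']+R.apply([0,0,-19.5])).round(1),'B',(o['tool_pos']+R.apply([0,0,-42.5])).round(1))
for c in P:
    cv2.imwrite(f'pics/{c}3.png',r.camera(c)[:,:,::-1])
    for t in('cover','cover_handle','cover_tongue'):print(c,t,[(np.round(d['centre']).tolist(),round(d['conf'],2)) for d in r.spot_in(t,c)])
E
```

```text
t 9.55 p [476.4 120.9 150.9] yaw,tilt,roll [-93.6  30.1  -0.1] F [ 0.   0.8 -3.1] M [ 0.94 -0.15  0.03] w 13.6 ff 40.0
[476.41327267 120.88723569 150.85589329] [0.03300522 0.50107851 0.86477221]
A [477.1 130.7 167.7] B [477.8 142.2 187.6]
scene cover [([464.0, 133.0, 189.0], 0.67), ([451.0, 422.0, 39.0], 0.6)]
scene cover_handle [([448.0, 420.0, 34.0], 0.96), ([462.0, 134.0, 189.0], 0.83)]
scene cover_tongue [([448.0, 426.0, 40.0], 0.63), ([459.0, 134.0, 191.0], 0.51)]
top cover [([468.0, 113.0, 185.0], 0.76), ([427.0, 477.0, 37.0], 0.76)]
top cover_handle [([465.0, 106.0, 180.0], 0.69), ([429.0, 480.0, 37.0], 0.67)]
top cover_tongue [([464.0, 110.0, 181.0], 0.76), ([552.0, -174.0, 31.0], 0.56)]
```

```bash
cat > sil.py <<'E'
from h import *
from scipy.optimize import minimize
def hull(pts): return cv2.convexHull(np.round(pts*16*4+ (16*4-16)/2).astype(np.int32))
def corners(x0,x1,y0,y1,z0,z1):return [(x,y,z) for x in(x0,x1) for y in(y0,y1) for z in(z0,z1)]
def render(c,q,off=(0,0)):
    A=np.zeros((384*4,512*4),np.uint8);x0=q[3]
    for b in(corners(x0,x0+187,-72,72,0,50),corners(x0,-57,-68,68,50,69),corners(67,72,50,70,50,72),corners(67,72,-70,-50,50,72),corners(67,x0+187,-70,70,50,57)):
        p=proj(c,cov([q[0],q[1],0,q[2],0],b))+off
        cv2.fillConvexPoly(A,hull(p),255,shift=4)
    return cv2.resize(A,(512,384),interpolation=cv2.INTER_AREA)/255.
ms={}
for c in P:
    r.camera(c);L=r.regions_of('case',c)
    for l in L:
        ys,xs=np.nonzero(l['mask']);print(c,round(l['conf'],2),xs.min(),xs.max(),ys.min(),ys.max(),l['mask'].sum())
    k=max(L,key=lambda l:l['conf']);ms[c]=k['mask']*1.
for cs in(('top',),('scene',),('top','scene')):
    f=lambda q:sum(np.abs(render(c,q)-ms[c]).sum() for c in cs)
    s=minimize(f,[554.5,-153.7,-96.8,-77],method='Nelder-Mead',options=dict(initial_simplex=np.array([[554.5,-153.7,-96.8,-77]]*5)+np.vstack([np.zeros(4),np.diag([6,6,3,3])]),maxfev=250,xatol=.1,fatol=.1))
    print(cs,s.x.round(1),round(s.fun,1),'geom mid',cov([s.x[0],s.x[1],0,s.x[2],0],[[s.x[3]+93.5,0,0]])[0].round(1))
E
python3 sil.py
```

```text
scene 0.64 259 332 196 260 2833
top 0.6 271 324 168 210 1864
('top',) [ 555.8 -153.2  -97.1  -75.4] 99.8 geom mid [ 553.6 -171.1    0. ]
('scene',) [ 554.4 -153.4  -96.7  -76.5] 147.1 geom mid [ 552.4 -170.2    0. ]
('top', 'scene') [ 554.6 -153.5  -96.8  -76.5] 254.0 geom mid [ 552.6 -170.4    0. ]
```

```bash
cat >> h.py <<'E'
CASE=[554.8,-153.8,-96.9]
OFF=np.array([-0.2,5,-13.5])
def tgt(px,pz,th,py=0):
    "TCP pose with tongue's bottom end edge at case (px,py,pz), tilt th"
    R=toolR(CASE[2],th);e=cov([CASE[0],CASE[1],0,CASE[2],0],[[px,py,pz]])[0]
    c=Ro.from_euler('ZY',[CASE[2],-th],degrees=True)
    return e+c.apply([65,0,0])-R.apply(OFF),R
def cur(off=None):
    o=r.get_obs();R=Ro.from_quat(o['tcp_rot']);M=R.as_matrix();c=np.c_[-M[:,1],-M[:,0],-M[:,2]]
    p=o['tool_pos']+R.apply(OFF)+c@np.array([-65,0,0])
    e=Ro.from_euler('Z',CASE[2],degrees=True).inv().apply(p-np.array([CASE[0],CASE[1],0]))
    print('tongue edge in case',e.round(1))
E
python3 - <<'E'
from h import *
c=Ro.from_euler('ZY',[-93.6,-30],degrees=True)
print('cover coords of TCP at grip',c.inv().apply(np.array([474.7,81.2,80.5])-CQ[:3]).round(1))
cur()
o=r.get_obs();p1=o['tool_pos']+[0,0,20];p,R=tgt(-42,66,22);print(p)
R1=Ro.from_quat(o['tcp_rot'])
q=o['tool_pos']+np.array([25,-80,20]);go(q,R);go(p,R,q,R)
E
```

```text
cover coords of TCP at grip [  5.7  -0.2 -13.2]
tongue edge in case [-330.3 -114.1  125.9]
[ 551.24241545 -181.53352632   79.7054795 ]
t 10.15 d [-0.299, -0.778, 0.219] w [-0.09, 0.016, 0.033]
t 10.15 d [-0.757, -1.654, 1.635] w [0.0, 0.0, 0.0]
```

Call:
{"method": "arm_command", "body": {
  "deltas": "-0.15 -0.4 0.1 -0.045 0.008 0.017 1; -0.3 -0.78 0.22 -0.09 0.016 0.033 1; -0.3 -0.78 0.22 -0.09 0.016 0.033 1"
}}

```text
time_s: 10.52
tool_pos: [502.5, 35.0, 171.2]
tcp_rot: [0.063, 0.98, -0.191, -0.011]
wrist_force: [-0.4, 0.9, -3.4]
gripper_width: 13.5
finger_force: 40.0
```

Call:
{"method": "arm_command", "body": {
  "deltas": "-0.35 -0.5 0.15 0 0 0 1; -0.75 -1 0.3 0 0 0 1; -0.75 -1 0.3 0 0 0 1"
}}

```text
time_s: 10.9
tool_pos: [565.0, -76.1, 179.7]
tcp_rot: [0.062, 0.98, -0.191, -0.012]
wrist_force: [-0.4, 0.3, -3.9]
gripper_width: 13.6
finger_force: 40.0
```

Call:
{"method": "arm_command", "body": {
  "deltas": "0 -0.5 0.4 0 0 0 1; 0 -0.65 0.8 0 0 0 1; 0 -0.65 0.9 0 0 0 1; 0 -0.65 0.9 0 0 0 1"
}}

```text
time_s: 11.4
tool_pos: [552.9, -163.2, 119.4]
tcp_rot: [0.058, 0.98, -0.19, -0.012]
wrist_force: [0.5, 1.4, -3.1]
gripper_width: 13.6
finger_force: 40.0
```

```bash
python3 - <<'E'
from h import *
st();cur();p,R=tgt(-42,66,22);go(p,R)
E
```

```text
t 11.4 p [ 552.9 -163.2  119.4] yaw,tilt,roll [-96.7  21.9  -0.1] F [ 0.5  1.4 -3.1] M [ 0.62 -0.12  0.01] w 13.6 ff 40.0
tongue edge in case [-60.4  -0.8 105.8]
t 11.4 d [-0.006, -0.022, 0.437] w [0.001, -0.0, 0.002]
```

Call:
{"method": "arm_command", "body": {
  "deltas": "0 -0.02 0.25 0 0 0 1; -0.005 -0.02 0.437 0 0 0 1; -0.005 -0.02 0.437 0 0 0 1; -0.005 -0.02 0.437 0 0 0 1"
}}

```text
time_s: 11.9
tool_pos: [552.4, -181.4, 81.2]
tcp_rot: [0.058, 0.98, -0.19, -0.011]
wrist_force: [0.8, 0.2, -2.5]
gripper_width: 13.4
finger_force: 40.0
```

```bash
python3 - <<'E'
from h import *
st();cur()
o=r.get_obs();R=Ro.from_quat(o['tcp_rot']);M=R.as_matrix();c=np.c_[-M[:,1],-M[:,0],-M[:,2]];org=o['tool_pos']+R.apply(OFF)
def box(x0,x1,y0,y1,z0,z1):
    c=[(x,y,z) for x in(x0,x1) for y in(y0,y1) for z in(z0,z1)]
    return [(a,b) for i,a in enumerate(c) for b in c[i+1:] if sum(p!=q for p,q in zip(a,b))==1]
out=[]
for n,(x,y) in(('top',(262,160)),('scene',(250,180))):
    im=r.camera(n)[:,:,::-1];cv2.imwrite(f'pics/{n}4.png',im)
    A=cv2.resize(im[y:y+60,x:x+ (66 if n=="top" else 66)],(400,364),interpolation=cv2.INTER_CUBIC);B=A.copy();k=400/66
    L=[((c@np.array(e,float).T).T+org,(0,0,255)) for e in box(-47,65,-70,70,0,6)+box(-65,-47,-60,60,0,4)]
    L+=[(cov([CASE[0],CASE[1],0,CASE[2],0],e),(255,0,255)) for e in[((-57,-63,64),(-57,63,64)),((-77,-72,69),(-77,72,69)),((-77,-72,50),(110,-72,50)),((-77,72,50),(110,72,50))]]
    for e,col in L:
        p=((proj(n,e)-(x,y)+.5)*k).astype(int);cv2.line(B,tuple(map(int,p[0])),tuple(map(int,p[1])),col,1,cv2.LINE_AA)
    out.append(np.vstack([A[:300],B[:300]]))
cv2.imwrite('pics/m6.png',np.hstack(out))
E
```

```text
t 11.9 p [ 552.4 -181.4   81.2] yaw,tilt,roll [-96.8  21.9   0.1] F [ 0.8  0.2 -2.5] M [ 0.68 -0.08  0.02] w 13.4 ff 40.0
tongue edge in case [-42.3   0.9  67.6]
```

View pics/m6.png

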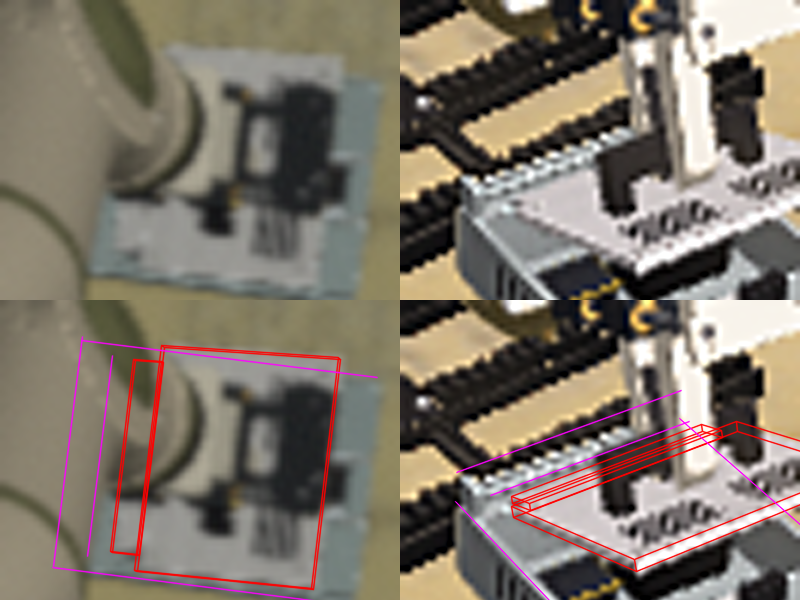

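```bash
python3 - <<'E'
from h import *
o=r.get_obs()
a=tgt(-46,54,22);b=tgt(-60,54,22);go(*a);go(*b);go(*tgt(-60,50,22))
E
```

```text
t 12.0 d [0.01, 0.089, 0.111] w [0.001, 0.001, 0.001]
t 12.0 d [0.01, 0.219, 0.059] w [0.001, 0.001, 0.001]
t 12.0 d [0.01, 0.234, 0.096] w [0.001, 0.001, 0.001]
```

Call:
{"method": "arm_command", "body": {
  "deltas": "0.01 0.04 0.06 0 0 0 1; 0.01 0.09 0.11 0 0 0 1; 0.01 0.09 0.11 0 0 0 1"
}}

```text
time_s: 12.38
tool_pos: [550.7, -177.9, 66.2]
tcp_rot: [0.058, 0.98, -0.19, -0.012]
wrist_force: [0.3, -0.1, -3.0]
gripper_width: 13.6
finger_force: 40.0
```

Call:
{"method": "arm_command", "body": {
  "deltas": "0 0.04 -0.015 0 0 0 1; 0 0.08 -0.03 0 0 0 1; 0 0.13 -0.05 0 0 0 1; 0 0.13 -0.05 0 0 0 1"
}}

```text
time_s: 12.88
tool_pos: [552.9, -163.9, 66.7]
tcp_rot: [0.058, 0.98, -0.19, -0.011]
wrist_force: [-0.6, -0.6, -2.8]
gripper_width: 13.8
finger_force: 40.0
```

```bash
python3 - <<'E'
from h import *
st();cur()
E
```

```text
t 12.88 p [ 552.9 -163.9   66.7] yaw,tilt,roll [-96.8  21.9   0. ] F [-0.6 -0.6 -2.8] M [ 0.64 -0.12  0.04] w 13.8 ff 40.0
tongue edge in case [-59.7  -0.6  53. ]
```

Call:
{"method": "arm_command", "body": {
  "deltas": "0 0.004 0.01 0 0 0 1; 0 0.008 0.019 0 0 0 1; 0 0.008 0.019 0 0 0 1"
}}

```text
time_s: 13.25
tool_pos: [552.5, -164.7, 64.5]
tcp_rot: [0.059, 0.98, -0.19, -0.011]
wrist_force: [-0.5, 0.0, -3.4]
gripper_width: 13.4
finger_force: 40.0
```

Call:
{"method": "arm_command", "body": {
  "deltas": "0 0.004 0.01 0 0 0 1; 0 0.006 0.015 0 0 0 1; 0 0.006 0.015 0 0 0 1"
}}

```text
time_s: 13.62
tool_pos: [552.6, -165.0, 63.3]
tcp_rot: [0.059, 0.98, -0.19, -0.011]
wrist_force: [0.2, -1.5, 3.0]
gripper_width: 13.1
finger_force: 40.0
```

Call:
{"method": "arm_command", "body": {
  "deltas": "0 -0.003 -0.008 0 0 0 1; 0 0.018 -0.017 0 0 0 1; 0 0.035 -0.024 0 0 0 1; 0 0.035 -0.024 0 0 0 1"
}}

```text
time_s: 14.12
tool_pos: [553.1, -160.0, 63.7]
tcp_rot: [0.058, 0.98, -0.19, -0.011]
wrist_force: [0.4, 0.8, -2.2]
gripper_width: 14.0
finger_force: 40.0
```

Call:
{"method": "arm_command", "body": {
  "deltas": "0 0.01 -0.004 0 0 0 1; 0 0.02 -0.008 0 0 0 1; 0 0.02 -0.008 0 0 0 1"
}}

```text
time_s: 14.5
tool_pos: [553.4, -158.2, 63.8]
tcp_rot: [0.059, 0.98, -0.19, -0.011]
wrist_force: [0.1, 0.4, -2.9]
gripper_width: 13.8
finger_force: 40.0
```

```bash
python3 - <<'E'
from h import *
st();cur()
E
```

```text
t 14.5 p [ 553.4 -158.2   63.8] yaw,tilt,roll [-96.8  22.    0. ] F [ 0.1  0.4 -2.9] M [ 0.67 -0.06 -0.02] w 13.8 ff 40.0
tongue edge in case [-65.5  -0.8  50.2]
```

Call:
{"method": "arm_command", "body": {
  "deltas": "0 0.01 -0.004 0 0 0 1; 0 0.015 -0.006 0 0 0 1; 0 0.015 -0.006 0 0 0 1"
}}

```text
time_s: 14.88
tool_pos: [553.3, -157.0, 64.0]
tcp_rot: [0.059, 0.98, -0.19, -0.011]
wrist_force: [-1.1, -1.1, -3.6]
gripper_width: 13.3
finger_force: 40.0
```

Call:
{"method": "arm_command", "body": {
  "deltas": "0 0.01 -0.004 0 0 0 1; 0 0.015 -0.006 0 0 0 1; 0 0.015 -0.006 0 0 0 1"
}}

```text
time_s: 15.25
tool_pos: [553.2, -156.6, 64.2]
tcp_rot: [0.059, 0.98, -0.191, -0.012]
wrist_force: [-0.2, -5.4, -2.0]
gripper_width: 13.6
finger_force: 40.0
```

```bash
python3 - <<'E'
from h import *
cur();p0,R0=tgt(-68.6,50.3,22)
print(p0)
for th in(22,19,16,13,10):go(*tgt(-66.6,50.4,th),p0,R0)
p0,R0=tgt(-66.6,50.4,10)
for th,z in((7,50.4),(4,50.3),(2,50.2),(1,50.1),(0,50)):go(*tgt(-66.6,z,th),p0,R0)
E
```

```text
tongue edge in case [-66.9  -1.   50.5]
[ 554.43805536 -155.12618102   64.0054795 ]
t 15.25 d [-0.0, -0.019, 0.007] w [0.0, 0.0, 0.0]
t 15.25 d [-0.0, -0.011, 0.043] w [-0.033, -0.0, -0.0]
t 15.25 d [0.0, -0.001, 0.079] w [-0.067, -0.0, -0.0]
t 15.25 d [0.0, 0.011, 0.114] w [-0.1, -0.0, -0.0]
t 15.25 d [0.0, 0.024, 0.149] w [-0.133, -0.0, -0.0]
t 15.25 d [0.0, 0.008, 0.036] w [-0.033, 0.0, 0.0]
t 15.25 d [-0.0, 0.018, 0.073] w [-0.067, 0.0, -0.0]
t 15.25 d [-0.0, 0.026, 0.098] w [-0.089, 0.0, 0.0]
t 15.25 d [0.0, 0.03, 0.111] w [-0.1, 0.0, 0.0]
t 15.25 d [-0.0, 0.035, 0.123] w [-0.111, 0.0, 0.0]
```

Call:
{"method": "arm_command", "body": {
  "deltas": "-0.005 -0.019 0.007 0 0 0 1; -0.01 -0.011 0.043 -0.033 0 0 1; -0.01 -0.001 0.079 -0.067 0 0 1; -0.01 0.011 0.114 -0.1 0 0 1; -0.01 0.024 0.149 -0.133 0 0 1"
}}

```text
time_s: 15.88
tool_pos: [554.7, -158.0, 49.1]
tcp_rot: [0.059, 0.995, -0.086, -0.005]
wrist_force: [0.5, -0.3, -3.3]
gripper_width: 13.7
finger_force: 40.0
```

```bash
python3 - <<'E'
from h import *
st();cur()
E
```

```text
t 15.88 p [ 554.7 -158.    49.1] yaw,tilt,roll [-96.8   9.9   0. ] F [ 0.5 -0.3 -3.3] M [ 0.33 -0.01  0.02] w 13.7 ff 40.0
tongue edge in case [-67.1   0.5  50.4]
```

Call:
{"method": "arm_command", "body": {
  "deltas": "0 0.004 0.036 -0.033 0 0 1; 0 0.013 0.073 -0.067 0 0 1; 0 0.021 0.098 -0.089 0 0 1; 0 0.021 0.098 -0.089 0 0 1"
}}

```text
time_s: 16.38
tool_pos: [554.3, -159.0, 39.1]
tcp_rot: [0.061, 0.998, -0.017, -0.001]
wrist_force: [-0.0, -0.4, -2.4]
gripper_width: 13.7
finger_force: 40.0
```

```bash
python3 - <<'E'
from h import *
st();cur();go(*tgt(-66.6,50,0));go(*tgt(-66.6,49.4,0))
E
```

```text
t 16.38 p [ 554.3 -159.    39.1] yaw,tilt,roll [-97.   2.   0.] F [-0.  -0.4 -2.4] M [-0.03  0.02  0.05] w 13.7 ff 40.0
tongue edge in case [-65.2   0.4  50.2]
t 16.38 d [0.004, 0.019, 0.025] w [-0.022, 0.0, -0.001]
t 16.38 d [0.004, 0.019, 0.031] w [-0.022, 0.0, -0.001]
```

Call:
{"method": "arm_command", "body": {
  "deltas": "0.002 0.015 0.01 -0.011 0 0 1; 0.002 0.015 0.025 -0.022 0 0 1; 0.002 0.015 0.031 -0.022 0 0 1; 0.002 0.015 0.031 -0.022 0 0 1"
}}

```text
time_s: 16.88
tool_pos: [554.7, -156.3, 36.7]
tcp_rot: [0.059, 0.998, 0.0, 0.001]
wrist_force: [-0.9, 1.6, 5.9]
gripper_width: 14.0
finger_force: 40.0
```

```bash
python3 - <<'E'
from h import *
st();cur()
E
```

```text
t 16.88 p [ 554.7 -156.3   36.7] yaw,tilt,roll [-96.8  -0.    0.1] F [-0.9  1.6  5.9] M [ 0.21  0.47 -0.01] w 14.0 ff 40.0
tongue edge in case [-67.5   0.3  50.2]
```

Call:
{"method": "arm_command", "body": {
  "deltas": "0 -0.005 0.007 0 0 0 1; 0 -0.005 0.007 0 0 0 1"
}}

```text
time_s: 17.12
tool_pos: [554.7, -156.3, 36.6]
tcp_rot: [0.059, 0.998, 0.0, 0.001]
wrist_force: [-2.3, 2.5, 13.9]
gripper_width: 13.6
finger_force: 40.0
```

```bash
python3 - <<'E'
from h import *
st();cur()
E
```

```text
t 17.12 p [ 554.7 -156.3   36.6] yaw,tilt,roll [-96.8  -0.    0.1] F [-2.3  2.5 13.9] M [ 0.62  0.88 -0.07] w 13.6 ff 40.0
tongue edge in case [-67.5   0.3  50.2]
```

Call:
{"method": "arm_command", "body": {
  "deltas": "0 0 -0.007 0 0 0 1; 0 0 -0.007 0 0 0 0.8; 0 0 -0.007 0 0 0 0.6; 0 0 -0.007 0 0 0 0.6; 0 0 -0.007 0 0 0 0.6"
}}

```text
time_s: 17.75
tool_pos: [554.2, -157.3, 35.9]
tcp_rot: [0.06, 0.998, 0.0, 0.0]
wrist_force: [0.3, 0.7, 0.5]
gripper_width: 36.3
finger_force: 0.0
```

```bash
python3 - <<'E'
from h import *
st()
Z=Ro.from_euler('Z',CASE[2],degrees=True)
print('fin',Z.inv().apply(np.array([544.1,-239.9,0])-[*CASE[:2],0]).round(1),'tcp',Z.inv().apply(r.get_obs()['tool_pos']-[*CASE[:2],0]).round(1))
E
```

```text
t 17.75 p [ 554.2 -157.3   35.9] yaw,tilt,roll [-96.9  -0.    0. ] F [0.3 0.7 0.5] M [-0.03  0.02  0.02] w 36.3 ff 0.0
fin [86.8 -0.3  0. ] tcp [ 3.6 -0.1 35.9]
```

Call:
{"method": "arm_command", "body": {
  "deltas": "0 0 -0.3 0 0 0 0.6; 0 0 -0.65 0 0 0 0.6; 0 -0.35 -0.65 0 0 0 1; 0 -0.8 -0.65 0 0 0 1; 0 -0.8 -0.65 0 0 0 1"
}}

```text
time_s: 18.38
tool_pos: [543.5, -241.0, 100.9]
tcp_rot: [0.063, 0.998, -0.001, -0.0]
wrist_force: [0.8, 0.5, 0.9]
gripper_width: 11.7
finger_force: 0.0
```

Call:
{"method": "arm_command", "body": {
  "deltas": "0 -0.45 0 0 0 0 1; 0 -0.45 0.25 0 0 0 1; 0 -0.45 0.5 0 0 0 1; 0 -0.45 0.5 0 0 0 1"
}}

```text
time_s: 18.88
tool_pos: [538.4, -280.1, 49.5]
tcp_rot: [0.059, 0.998, 0.001, -0.001]
wrist_force: [1.4, 0.9, -0.6]
gripper_width: 0.4
finger_force: 0.0
```

```bash
python3 - <<'E'
from h import *
st()
Z=Ro.from_euler('Z',CASE[2],degrees=True)
print('tcp',Z.inv().apply(r.get_obs()['tool_pos']-[*CASE[:2],0]).round(1))
for c in P:
    r.camera(c)
    for t in('cover','latch_fin','case'):print(c,t,[(np.round(d['centre']).tolist(),round(d['conf'],2)) for d in r.spot_in(t,c)])
E
```

```text
t 18.88 p [ 538.4 -280.1   49.5] yaw,tilt,roll [-96.8  -0.1  -0.2] F [ 1.4  0.9 -0.6] M [0.03 0.03 0.01] w 0.4 ff 0.0
tcp [127.3  -1.1  49.5]
scene cover [([539.0, -160.0, 52.0], 0.92), ([450.0, 422.0, 41.0], 0.8)]
scene latch_fin []
scene case [([500.0, -240.0, 40.0], 0.91)]
top cover [([452.0, 428.0, 37.0], 0.65), ([478.0, 95.0, 61.0], 0.6), ([556.0, -149.0, 58.0], 0.59)]
top latch_fin [([554.0, -154.0, 54.0], 0.17)]
top case [([527.0, -222.0, 55.0], 0.56)]
```

Call:
{"method": "arm_command", "body": {
  "deltas": "-0.01 0.1 0.02 0 0 0 1; -0.01 0.16 0.02 0 0 0 1; -0.01 0.2 0.02 0 0 0 1; -0.01 0.24 0.02 0 0 0 1"
}}

```text
time_s: 19.77
tool_pos: [543.2, -257.7, 49.0]
tcp_rot: [0.06, 0.998, -0.0, 0.0]
wrist_force: [0.7, -1.3, -0.4]
gripper_width: 0.4
finger_force: 0.8
```

Call:
{"method": "arm_command", "body": {
  "deltas": "0 0.04 0 0 0 0 1; 0 0.07 0 0 0 0 1; 0 0.1 0 0 0 0 1"
}}

```text
time_s: 20.15
tool_pos: [544.4, -247.7, 49.0]
tcp_rot: [0.06, 0.998, -0.0, 0.0]
wrist_force: [0.0, -1.4, -1.0]
gripper_width: 0.2
finger_force: 0.8
```

Call:
{"method": "arm_command", "body": {
  "deltas": "0 0.02 0 0 0 0 1; 0 0.035 0 0 0 0 1; 0 0.04 0 0 0 0 1"
}}

```text
time_s: 20.52
tool_pos: [544.9, -243.7, 49.0]
tcp_rot: [0.06, 0.998, 0.0, 0.0]
wrist_force: [0.1, -2.2, -0.3]
gripper_width: 0.1
finger_force: 0.7
```

```bash
python3 - <<'E'
from h import *
st()
Z=Ro.from_euler('Z',CASE[2],degrees=True)
print('tcp',Z.inv().apply(r.get_obs()['tool_pos']-[*CASE[:2],0]).round(1))
E
```

```text
t 20.52 p [ 544.9 -243.7   49. ] yaw,tilt,roll [-96.9  -0.    0. ] F [ 0.1 -2.2 -0.3] M [-0.33 -0.13 -0.07] w 0.1 ff 0.7
tcp [90.5  1.  49. ]
```

Call:
{"method": "arm_command", "body": {
  "deltas": "0 0.02 0 0 0 0 1; 0 0.04 0 0 0 0 1; 0 0.04 0 0 0 0 1"
}}

```text
time_s: 20.9
tool_pos: [545.1, -241.6, 49.1]
tcp_rot: [0.06, 0.998, -0.001, 0.0]
wrist_force: [0.3, -8.1, -0.5]
gripper_width: 0.3
finger_force: 3.4
```

Call:
{"method": "arm_command", "body": {
  "deltas": "0 0.02 0 0 0 0 1; 0 0.03 0 0 0 0 1; 0 0.03 0 0 0 0 1"
}}

```text
time_s: 21.28
tool_pos: [545.2, -241.4, 49.3]
tcp_rot: [0.062, 0.998, -0.002, 0.0]
wrist_force: [-0.6, -14.3, -0.5]
gripper_width: 0.3
finger_force: 7.3
```

Call:
{"method": "arm_command", "body": {
  "deltas": "0 -0.06 0 0 0 0 1; 0 -0.2 0 0 0 0 1; 0 -0.2 -0.5 0 0 0 1; 0 -0.2 -1 0 0 0 1; 0 -0.2 -1 0 0 0 1"
}}

```text
time_s: 21.9
tool_pos: [545.2, -257.6, 152.6]
tcp_rot: [0.06, 0.998, -0.001, 0.003]
wrist_force: [-1.3, 0.2, -0.6]
gripper_width: 0.3
finger_force: 0.0
```

Call:
{"method": "arm_command", "body": {
  "deltas": "0.5 -0.5 -0.3 0 0 0 1; 1 -1 -0.5 0 0 0 1; 1 -1 -0.5 0 0 0 1"
}}

```text
time_s: 22.28
tool_pos: [428.6, -346.3, 198.8]
tcp_rot: [0.062, 0.998, -0.0, -0.001]
wrist_force: [0.4, 0.1, 0.1]
gripper_width: 0.3
finger_force: 0.0
```

Call:
{"method": "arm_command", "body": {
  "deltas": "0.5 -0.5 0 0 0 0 1; 1 -1 0 0 0 0 1; 1 -1 0 0 0 0 1"
}}

```text
time_s: 22.65
tool_pos: [316.5, -433.5, 197.9]
tcp_rot: [0.063, 0.998, 0.0, -0.001]
wrist_force: [0.6, 0.5, -0.2]
gripper_width: 0.1
finger_force: 0.0
```

```bash
python3 - <<'E'
from h import *
st()
Z=Ro.from_euler('Z',CASE[2],degrees=True)
for c in P:
    im=r.camera(c);cv2.imwrite(f'pics/{c}9.png',im[:,:,::-1])
    for t in('cover','cover_handle','latch_fin','case','tape_ring','pump','pen'):
        print(c,t,[(np.round(d['centre']).tolist(),Z.inv().apply(np.array(d['centre'])-[*CASE[:2],0]).round().tolist(),round(d['conf'],2)) for d in r.spot_in(t,c)[:2]])
# dark fin in the two pictures: predicted fin pixel at open/home, brightness around
    for x in(88.2,66.2):
        q=cov([*CASE[:2],0,CASE[2],0],[[x,0,80]]);u,v=proj(c,q)[0].round().astype(int);print(c,x,(u,v));print(im[v-3:v+4,u-4:u+5].mean(2).astype(int))
E
```

```text
t 22.65 p [ 316.5 -433.5  197.9] yaw,tilt,roll [-97.2  -0.   -0.1] F [ 0.6  0.5 -0.2] M [ 0.03  0.02 -0.  ] w 0.1 ff 0.0
scene cover [([450.0, 425.0, 40.0], [-562.0, -174.0, 40.0], 0.59), ([513.0, -154.0, 55.0], [6.0, -41.0, 55.0], 0.56)]
scene cover_handle [([450.0, 422.0, 38.0], [-559.0, -173.0, 38.0], 0.73), ([422.0, -474.0, 14.0], [334.0, -93.0, 14.0], 0.4)]
scene latch_fin []
scene case [([480.0, -170.0, 30.0], [25.0, -73.0, 30.0], 0.82)]
scene tape_ring [([420.0, -474.0, 14.0], [334.0, -96.0, 14.0], 0.81)]
scene pump [([608.0, -467.0, 17.0], [304.0, 90.0, 17.0], 0.92)]
scene pen [([373.0, -181.0, 11.0], [49.0, -177.0, 11.0], 0.71), ([481.0, -171.0, 30.0], [26.0, -72.0, 30.0], 0.69)]
scene 88.2 (np.int64(309), np.int64(228))
[[147 153 178 202 220 222 183 179 130]
 [135 146 189 202 186 139 129 127 115]
 [129 127 125  83  99 127 128 126 116]
 [125 129 132 101 126 133 132 127 142]
 [128 125 130 131 135 133 130 128 144]
 [214 129 126 130 131 129 131 125 167]
 [242 215 130 126 130 132 129 122 193]]
scene 66.2 (np.int64(305), np.int64(223))
[[128 124 143 221 250 246 242 242 241]
 [131
[... 713 characters left out ...]
0], 0.64)]
top pen [([378.0, -177.0, 12.0], [44.0, -173.0, 12.0], 0.49)]
top 88.2 (np.int64(317), np.int64(190))
[[ 55  98 121 121 118 114 118 120 124]
 [ 51  96 120 122 121 121 122 122 123]
 [ 53  98 121 123 122 122 122 121 123]
 [ 52  99 122 122 122 122 121 123 124]
 [ 59 101 121 122 121 122 121 121 122]
 [ 79 108 119 120 123 122 123 121 122]
 [127 120 122 122 122 122 122 123 123]]
top 66.2 (np.int64(311), np.int64(189))
[[169 165 162 155 130  94  83 108 131]
 [162 159 157 141 101  56  55  98 121]
 [159 159 157 128  74  36  51  96 120]
 [158 159 155 118  58  34  53  98 121]
 [157 160 155 114  53  33  52  99 122]
 [160 158 155 115  53  32  59 101 121]
 [157 158 156 121  72  61  79 108 119]]
```

```bash
python3 - <<'E'
import cv2,numpy as np
for n in('top0','top9'):
    im=cv2.imread(f'pics/{n}.png').mean(2)
    for v in(188,189,190,191):print(n,v,im[v,303:324].astype(int).tolist())
E
```

```text
top0 188 [126, 126, 127, 123, 99, 108, 126, 118, 147, 165, 159, 156, 142, 97, 40, 43, 79, 108, 121, 125, 124]
top0 189 [126, 126, 125, 116, 92, 110, 127, 118, 141, 161, 159, 155, 136, 87, 35, 42, 88, 117, 122, 123, 125]
top0 190 [126, 124, 125, 113, 85, 110, 128, 115, 137, 158, 159, 154, 125, 73, 34, 44, 94, 119, 123, 124, 123]
top0 191 [128, 125, 125, 112, 84, 100, 122, 119, 138, 159, 158, 155, 117, 56, 32, 51, 96, 119, 122, 124, 124]
top9 188 [174, 171, 149, 146, 159, 159, 157, 128, 74, 36, 51, 96, 120, 122, 121, 121, 122, 122, 123, 125, 128]
top9 189 [173, 170, 148, 147, 158, 159, 155, 118, 58, 34, 53, 98, 121, 123, 122, 122, 122, 121, 123, 124, 126]
top9 190 [170, 167, 155, 152, 157, 160, 155, 114, 53, 33, 52, 99, 122, 122, 122, 122, 121, 123, 124, 125, 124]
top9 191 [133, 137, 145, 157, 160, 158, 155, 115, 53, 32, 59, 101, 121, 122, 121, 122, 121, 121, 122, 126, 123]
```

```bash
python3 - <<'E'
from h import *
c=lambda x,z:cov([*CASE[:2],0,CASE[2],0],[[x,0.5,z]])[0]
R=toolR(CASE[2],0);go(c(110,120),R);go(c(86,54),R,c(110,120),R)
print(proj('top',[c(88,85),c(66,85)]),proj('scene',[c(88,85),c(66,85)]))
for n in('scene0','scene9'):
    im=cv2.imread(f'pics/{n}.png').mean(2)
    for v in(221,224,226,228):print(n,v,im[v,296:320].astype(int).tolist())
E
```

```text
t 23.45 d [-1.995, 1.934, 0.79] w [-0.0, 0.0, 0.001]
t 23.45 d [-0.0, 0.24, 0.66] w [0.0, 0.0, 0.0]
[[317.03185866 189.45653445]
 [311.14411037 188.70752757]] [[309.67988418 226.32250821]
 [305.07810427 222.03851499]]
scene0 221 [72, 47, 31, 24, 29, 29, 29, 20, 94, 168, 90, 85, 88, 90, 91, 91, 92, 91, 91, 90, 85, 84, 137, 172]
scene0 224 [23, 25, 22, 23, 16, 13, 1, 27, 187, 189, 188, 190, 195, 123, 96, 55, 72, 87, 74, 125, 131, 76, 85, 78]
scene0 226 [8, 1, 0, 82, 196, 198, 190, 192, 190, 196, 108, 116, 57, 36, 30, 31, 42, 22, 193, 181, 186, 181, 182, 178]
scene0 228 [199, 192, 192, 189, 185, 182, 180, 176, 217, 136, 21, 26, 45, 28, 28, 26, 18, 40, 188, 180, 175, 173, 176, 175]
scene9 221 [133, 130, 135, 131, 131, 131, 129, 125, 144, 217, 251, 249, 248, 251, 252, 243, 230, 213, 209, 207, 206, 207, 207, 209]
scene9 224 [134, 129, 122, 255, 231, 136, 126, 150, 128, 145, 151, 169, 193, 210, 213, 215, 218, 218, 213, 211, 211, 209, 210, 209]
scene9 226 [142, 134, 131, 134, 161, 125, 144, 226, 181, 135, 146, 189, 202, 186, 139, 129, 127, 115, 212, 215, 210, 210, 210, 210]
scene9 228 [37, 117, 141, 137, 132, 140, 169, 223, 155, 125, 129, 132, 101, 126, 133, 132, 127, 142, 216, 214, 211, 211, 210, 209]
```

Call:
{"method": "arm_command", "body": {
  "deltas": "-0.5 0.5 0 0 0 0 1; -1 0.97 0 0 0 0 1; -1 0.97 0 0 0 0 1"
}}

```text
time_s: 23.82
tool_pos: [435.2, -343.9, 199.2]
tcp_rot: [0.057, 0.998, 0.0, 0.001]
wrist_force: [-1.0, -0.5, -0.2]
gripper_width: 0.7
finger_force: 0.0
```

Call:
{"method": "arm_command", "body": {
  "deltas": "-0.5 0.5 0.3 0 0 0 1; -0.995 0.964 0.79 0 0 0 1; -0.995 0.964 0.79 0 0 0 1"
}}

```text
time_s: 24.2
tool_pos: [543.1, -261.5, 118.4]
tcp_rot: [0.059, 0.998, 0.0, -0.0]
wrist_force: [-0.9, 0.5, -0.5]
gripper_width: 0.4
finger_force: 0.0
```

Call:
{"method": "arm_command", "body": {
  "deltas": "0 0 0.4 0 0 0 1; 0 0 0.66 0 0 0 1; 0 0.1 0.66 0 0 0 1; 0 0.18 0.66 0 0 0 1; 0 0.22 0.66 0 0 0 1"
}}

```text
time_s: 24.82
tool_pos: [545.4, -241.1, 55.4]
tcp_rot: [0.059, 0.998, -0.0, 0.001]
wrist_force: [-1.7, -7.4, 1.6]
gripper_width: 0.5
finger_force: 4.1
```

Call:
{"method": "arm_command", "body": {
  "deltas": "0 0.03 0 0 0 0 1; 0 0.06 0 0 0 0 1; 0 0.06 0 0 0 0 1"
}}

```text
time_s: 25.2
tool_pos: [545.4, -240.9, 55.6]
tcp_rot: [0.062, 0.998, -0.003, 0.001]
wrist_force: [-1.3, -15.3, 1.4]
gripper_width: 0.4
finger_force: 7.4
```

```bash
python3 - <<'E'
from h import *
st()
Z=Ro.from_euler('Z',CASE[2],degrees=True)
print('tcp',Z.inv().apply(r.get_obs()['tool_pos']-[*CASE[:2],0]).round(1))
E
```

```text
t 25.2 p [ 545.4 -240.9   55.6] yaw,tilt,roll [-97.1   0.3   0.2] F [ -1.3 -15.3   1.4] M [-3.27  0.32 -0.02] w 0.4 ff 7.4
tcp [87.6  1.1 55.6]
```

Call:
{"method": "arm_command", "body": {
  "deltas": "0 -0.07 0 0 0 0 1; 0 -0.18 0 0 0 0 1; 0 -0.18 -0.5 0 0 0 1; 0 -0.18 -1 0 0 0 1; 0 -0.18 -1 0 0 0 1"
}}

```text
time_s: 25.82
tool_pos: [545.3, -254.1, 158.0]
tcp_rot: [0.06, 0.998, -0.001, 0.003]
wrist_force: [0.6, -0.4, -1.2]
gripper_width: 0.5
finger_force: 0.0
```

Call:
{"method": "arm_command", "body": {
  "deltas": "0.4 0.3 -0.4 0 0 0 1; 0.7 0.6 -0.7 0 0 0 1; 1 1 -0.7 0 0 0 1; 1 1 -0.7 0 0 0 1"
}}

```text
time_s: 26.32
tool_pos: [453.9, -139.6, 224.0]
tcp_rot: [0.058, 0.998, 0.0, -0.0]
wrist_force: [0.5, 0.0, 0.6]
gripper_width: 0.1
finger_force: 0.0
```

Call:
{"method": "arm_command", "body": {
  "deltas": "0.1 0.5 0 0 0 0 1; 0.2 1 0 0 0 0 1; 0.2 1 0 0 0 0 1"
}}

```text
time_s: 26.7
tool_pos: [448.1, -37.7, 223.6]
tcp_rot: [0.057, 0.998, 0.001, -0.0]
wrist_force: [-0.4, -1.0, 0.8]
gripper_width: 0.5
finger_force: 0.0
```

Call:
{"method": "arm_command", "body": {
  "deltas": "0 0.5 0 0 0 0 1; 0 1 0 0 0 0 1; 0 1 0 0 0 0 1"
}}

```text
time_s: 27.08
tool_pos: [460.9, 61.1, 223.5]
tcp_rot: [0.058, 0.998, 0.001, 0.0]
wrist_force: [0.2, 0.0, -0.3]
gripper_width: 0.2
finger_force: 0.0
```

```bash
python3 - <<'E'
from h import *
st()
for c in P:
    im=r.camera(c);cv2.imwrite(f'pics/{c}10.png',im[:,:,::-1])
    for t in('cover','cover_handle','latch_fin'):
        print(c,t,[(np.round(d['centre']).tolist(),round(d['conf'],2)) for d in r.spot_in(t,c)[:2]])
for n in('scene0','scene10'):
    im=cv2.imread(f'pics/{n}.png').mean(2)
    print(n);print(im[214:236,298:318].astype(int))
E
```

```text
t 27.07 p [460.9  61.1 223.5] yaw,tilt,roll [-96.6  -0.1   0. ] F [ 0.2  0.  -0.3] M [-0.02 -0.02 -0.02] w 0.2 ff 0.0
scene cover [([541.0, -161.0, 55.0], 0.7), ([450.0, 426.0, 39.0], 0.66)]
scene cover_handle [([448.0, 423.0, 38.0], 0.79), ([542.0, -159.0, 57.0], 0.56)]
scene latch_fin [([537.0, -225.0, 68.0], 0.56), ([608.0, -468.0, 17.0], 0.28)]
top cover [([557.0, -150.0, 58.0], 0.88), ([452.0, 426.0, 38.0], 0.74)]
top cover_handle [([452.0, 432.0, 38.0], 0.86), ([551.0, -155.0, 57.0], 0.56)]
top latch_fin [([627.0, -463.0, 17.0], 0.74), ([549.0, -211.0, 66.0], 0.46)]
scene0
[[ 63  70  71  76  94  97  95  94  94  93  88  76 156 190 176 183 185 180
  180 179]
 [ 56  62  72  67  74  96  96  92  93  95  93  88  91 139 189 187 180 179
  181 181]
 [ 67  62  65  67  64  73  82  94  94  94  93  96  91  90 120 206 186 177
  176 178]
 [ 77  68  62  60  64  62  79  93  91  92  92  93  94  90  88 102 202 185
  172 168]
 [ 61  68  66  65  64  59  57  94  95  92  92  93  95  94  91  84  95 199
  192 162]
 [ 72  74  73  67  47  32  38  92  92  92  92  91  93  91  92  90  86  86
  203 188]
 [ 7
[... 2535 characters left out ...]
 173 174
  174 175]
 [189 231 248  82   5  18  24  18  13   1   0 243 214 255 191 169 175 173
  172 172]
 [144 188 247 131  12   6   5   0 117  86 254 204 161 130 252 199 174 174
  171 170]
 [247 147 189 251  75   0 104 255 255 150 181 123 172 129 103 241 194 174
  172 173]
 [244 255 142 189 232 255 255 251 187 177 180 175 180 182 113  93 238 196
  173 174]
 [133 194 115 135 162 186 126 177 177 180 181 179 177 182 178 152  90 230
  198 173]
 [176 182  93 235 200 177 172 178 178 180 181 181 179 177 178 178 149  92
  223 207]
 [177 180 154  89 235 201 178 177 178 175 175 177 178 177 176 177 179 152
   87 213]
 [176 180 184 154  94 231 202 176 174 175 173 177 180 179 178 177 180 184
  156 108]]
```

```bash
python3 - <<'E'
from h import *
c=lambda x,z:cov([*CASE[:2],0,CASE[2],0],[[x,0,z]])[0]
R=toolR(CASE[2],0);go(c(108,224),R);go(c(108,48),R)
E
```

```text
t 27.48 d [-1.2, -3.065, 0.0] w [-0.0, 0.0, -0.001]
t 27.48 d [-1.2, -3.064, 1.76] w [-0.0, 0.0, -0.001]
```

Call:
{"method": "arm_command", "body": {
  "deltas": "-0.2 -0.5 0 0 0 0 1; -0.4 -1 0 0 0 0 1"
}}

```text
time_s: 27.72
tool_pos: [488.0, -46.5, 224.3]
tcp_rot: [0.059, 0.998, -0.0, 0.0]
wrist_force: [0.2, -0.1, 0.1]
gripper_width: 0.4
finger_force: 0.0
```

Call:
{"method": "arm_command", "body": {
  "deltas": "-0.2 -0.5 0 0 0 0 1; -0.4 -1 0 0 0 0 1"
}}

```text
time_s: 27.98
tool_pos: [515.5, -151.6, 224.2]
tcp_rot: [0.06, 0.998, -0.0, 0.0]
wrist_force: [1.3, -0.3, -0.2]
gripper_width: 0.2
finger_force: 0.0
```

Call:
{"method": "arm_command", "body": {
  "deltas": "-0.2 -0.5 0 0 0 0 1; -0.4 -1 0 0 0 0 1; -0.4 -1.065 0.4 0 0 0 1; -0.4 -1.065 0.76 0 0 0 1"
}}

```text
out of range
```

Call:
{"method": "arm_command", "body": {
  "deltas": "0 0 0.5 0 0 0 1; 0 0 1 0 0 0 1; 0 0 1 0 0 0 1; 0 0.12 1 0 0 0 1; 0 0.2 1 0 0 0 1"
}}

```text
time_s: 28.6
tool_pos: [519.1, -128.3, 126.0]
tcp_rot: [0.059, 0.998, -0.0, 0.002]
wrist_force: [-0.1, -0.1, 0.6]
gripper_width: 0.7
finger_force: 0.0
```

```bash
python3 - <<'E'
from h import *
st()
Z=Ro.from_euler('Z',CASE[2],degrees=True)
print('tcp',Z.inv().apply(r.get_obs()['tool_pos']-[*CASE[:2],0]).round(1))
E
```

```text
t 28.6 p [ 519.1 -128.3  126. ] yaw,tilt,roll [-96.8  -0.    0.2] F [-0.1 -0.1  0.6] M [ 0.03 -0.03 -0.05] w 0.7 ff 0.0
tcp [-21.  -38.5 126. ]
```

The out-of-range row was refused, but the arm stayed clear of everything (tip about 60 mm above the handle). I'll continue from here.

Call:
{"method": "arm_command", "body": {
  "deltas": "-0.2 -0.5 0 0 0 0 1; -0.385 -0.95 0 0 0 0 1; -0.385 -0.95 0 0 0 0 1"
}}

```text
time_s: 28.98
tool_pos: [545.9, -231.9, 125.5]
tcp_rot: [0.062, 0.998, -0.001, 0.002]
wrist_force: [-0.6, 0.6, 0.4]
gripper_width: 0.4
finger_force: 0.0
```

Call:
{"method": "arm_command", "body": {
  "deltas": "0 -0.34 0 0 0 0 1; 0 -0.34 0.4 0 0 0 1; 0 -0.34 0.77 0 0 0 1; 0 -0.34 0.77 0 0 0 1"
}}

```text
time_s: 29.48
tool_pos: [539.9, -260.1, 46.2]
tcp_rot: [0.059, 0.998, 0.001, -0.001]
wrist_force: [0.3, 0.0, 0.2]
gripper_width: 0.3
finger_force: 0.0
```

```bash
python3 - <<'E'
from h import *
st()
Z=Ro.from_euler('Z',CASE[2],degrees=True)
print('tcp',Z.inv().apply(r.get_obs()['tool_pos']-[*CASE[:2],0]).round(1))
E
```

```text
t 29.48 p [ 539.9 -260.1   46.2] yaw,tilt,roll [-96.8  -0.1  -0.2] F [0.3 0.  0.2] M [-0.03  0.01 -0.05] w 0.3 ff 0.0
tcp [107.3  -2.1  46.2]
```

Call:
{"method": "arm_command", "body": {
  "deltas": "-0.02 0.1 0 0 0 0 1; -0.02 0.17 0 0 0 0 1; -0.02 0.2 0 0 0 0 1; -0.02 0.24 0 0 0 0 1; -0.02 0.28 0 0 0 0 1"
}}

```text
time_s: 30.1
tool_pos: [546.0, -241.4, 48.7]
tcp_rot: [0.062, 0.998, -0.004, 0.001]
wrist_force: [-3.5, -26.8, 8.3]
gripper_width: 0.3
finger_force: 13.5
```

Call:
{"method": "arm_command", "body": {
  "deltas": "0 0.03 0 0 0 0 1; 0 0.06 0 0 0 0 1; 0 0.06 0 0 0 0 1"
}}

```text
time_s: 30.48
tool_pos: [545.9, -241.3, 49.0]
tcp_rot: [0.065, 0.998, -0.006, 0.001]
wrist_force: [-2.7, -34.3, 6.7]
gripper_width: 0.2
finger_force: 17.8
```

```bash
python3 - <<'E'
from h import *
st()
Z=Ro.from_euler('Z',CASE[2],degrees=True)
print('tcp',Z.inv().apply(r.get_obs()['tool_pos']-[*CASE[:2],0]).round(1))
E
```

```text
t 30.48 p [ 545.9 -241.3   49. ] yaw,tilt,roll [-97.4   0.7   0.2] F [ -2.7 -34.3   6.7] M [-7.69  0.72 -0.03] w 0.2 ff 17.8
tcp [87.9  1.7 49. ]
```

Call:
{"method": "arm_command", "body": {
  "deltas": "0 -0.15 0 0 0 0 1; 0 -0.35 0 0 0 0 1; 0 -0.35 -0.4 0 0 0 1; 0 -0.35 -1 0 0 0 1; 0 -0.35 -1 0 0 0 1"
}}

```text
time_s: 31.1
tool_pos: [544.8, -264.1, 151.2]
tcp_rot: [0.06, 0.998, -0.001, 0.004]
wrist_force: [0.4, -0.1, -1.4]
gripper_width: 0.6
finger_force: 0.0
```

Call:
{"method": "arm_command", "body": {
  "deltas": "0.4 0.3 -0.4 0 0 0 1; 0.7 0.6 -0.7 0 0 0 1; 1 1 -0.7 0 0 0 1; 1 1 -0.7 0 0 0 1"
}}

```text
time_s: 31.6
tool_pos: [453.2, -149.5, 217.0]
tcp_rot: [0.058, 0.998, 0.0, -0.0]
wrist_force: [1.3, -0.2, 0.8]
gripper_width: 0.9
finger_force: 0.0
```

```bash
python3 - <<'E'
from h import *
st()
for c in P:
    im=r.camera(c);cv2.imwrite(f'pics/{c}11.png',im[:,:,::-1])
    for t in('cover','latch_fin'):
        print(c,t,[(np.round(d['centre']).tolist(),round(d['conf'],2)) for d in r.spot_in(t,c)[:3]])
for v in(189,190):print(cv2.imread('pics/top11.png').mean(2)[v,303:324].astype(int).tolist())
a,b=[cv2.imread(f'pics/scene{n}.png').mean(2)[222:232,298:312].astype(int) for n in(10,11)];print(b)
E
```

```text
t 31.6 p [ 453.2 -149.5  217. ] yaw,tilt,roll [-96.6  -0.   -0.1] F [ 1.3 -0.2  0.8] M [-0.01 -0.01  0.01] w 0.9 ff 0.0
scene cover [([452.0, 423.0, 42.0], 0.97), ([545.0, -160.0, 53.0], 0.79), ([421.0, -476.0, 16.0], 0.73)]
scene latch_fin [([541.0, -226.0, 67.0], 0.45), ([519.0, -237.0, 50.0], 0.32)]
top cover [([454.0, 427.0, 41.0], 0.83)]
top latch_fin [([552.0, -211.0, 66.0], 0.62), ([479.0, 93.0, 57.0], 0.41)]
[173, 170, 148, 145, 159, 158, 154, 119, 58, 31, 52, 99, 120, 123, 123, 121, 120, 120, 122, 122, 123]
[169, 168, 152, 149, 155, 156, 151, 114, 50, 33, 53, 99, 120, 121, 121, 119, 107, 105, 111, 113, 114]
[[243 249 209 215 164  55  49  47  30  28  33 160 147  25]
 [240 247 255 162  50  24  31  34  49  44  17  71 128 253]
 [237 245 142 122  24  30  49  35  34  33  15 130 255 251]
 [233 255 251 141  26  18  29  32  30  28  10 128 254 246]
 [228 236 248  92  12  21  28  31  30  26   5 204 253 240]
 [231 231 248  84  11  22  28  29  25  17   0 202 147 180]
 [189 231 248  82   9  18  22  20  14   2   0 244 213 255]
 [143 189 247 131  11   7   2   0 116  87 253 204 161 129]
 [247 145 188 250  76   0 103 255 255 151 181 121 173 129]
 [244 255 143 189 232 255 255 251 186 177 180 173 179 183]]
```

```bash
python3 -c "
from station import r
print(r.finish_job())"
```

```text
the job is handed in; nothing more can be done
None
```

The cover is seated flat with its tongue under the lip, and the latch is pushed to a hard stop that held at 34 N. The cameras show about 19–20 mm of latch travel, not the full 22 mm, so "fully home" rests on that stop. The arm is clear of everything, the tape roll, pump and pen showed no movement when last checked, and the job is handed in at about 32 s.

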